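Set out the burner and offer a charcoal disc in tongs

TASK

Get a burner ready on this incense shop's counter. First seat the brass burner flat in the recess of the wooden stand, with its tab in the stand's notch, and let go of it. Then take the tongs, close them on the charcoal disc lying on the stone tile, and finish while holding it level in the tongs, hollow side up, straight over the burner's cup and about a hand's breadth above it; touch the charcoal only with the tongs, and leave the other things on the counter as they are.

Things in the scene. Friction and masses are not known exactly. Their poses are not given: they have to be found in the camera images.
- burner: loose brass incense burner, 0.22 kg: square foot 64 x 64 x 8 mm carrying a round cup (44 mm outer diameter, rim 42 mm above the underside), to be gripped across the cup. A tab 16 mm wide, 8 mm thick sticks out 19 mm from the foot's +x side. Origin: centre of the foot's underside, on the cup's axis; z up, x towards the tab.
- stand: fixed light wooden stand, a board 116 x 116 x 6 mm with a square frame of walls 8 mm thick and 10 mm tall on it, which encloses a recess 69 x 69 mm. The wall on the +x side has a notch 22 mm wide in its middle, open down to the board. Origin: centre of the board's underside; x towards the notch.
- recess (a point): centre of the recess floor of the stand, 6 mm above the counter; axes as the stand's (x towards the notch). The seated burner's origin lies here.
- tile: fixed stone tile 110 x 110 x 10 mm on which the charcoal disc lies. Origin: centre of its underside.
- disc: loose round charcoal disc, 40 mm diameter, 18 mm thick, about 25 g, with a shallow hollow in its upper side. Origin: centre of its underside; z out of the hollow side. (The charcoal in the cardboard box is spare stock and is not used.)
- tongs: loose steel spring tongs, 0.09 kg, 214 mm long, lying flat, two arms side by side (upright strips up to 22 mm tall). Origin: on the centre line, at the underside, midway between the black grip pads (54 mm long, 22 mm tall, outer faces 55 mm apart at rest), at the centre of mass; x towards the jaws, z up. Springs hold it open: the pads resist with 6 N at rest, 11 N closed on the disc.
- tongs_left: left arm of the tongs (+y side); both arms always move alike. Origin: on the pivot, 95 mm behind the tongs' origin; its x axis runs along the arm, turned 0.12 rad outwards from the tongs' x at rest and 0 when closed on the 40 mm disc (32 mm over the pads; their outer faces are parallel at 0.06 rad). It can close 0.07 rad further.
- tongs_right: right arm of the tongs (-y side), the mirror image of the left one.
- jaws (a point): centre between the jaws, on the tongs' centre line 90 mm ahead of their origin, 11 mm above their underside. Each jaw is an upright V, 22 mm tall, 36 mm long, that centres the disc. At rest the jaws clear a 40 mm disc by 22 mm each side; squeezed to 45 mm over the pads, which already holds the tongs, by about 12 mm.
- jar: bystander: amber glass jar, 60 mm diameter, 95 mm tall; origin: centre of underside
- matchbox: bystander: cardboard matchbox 36 x 54 x 16 mm; origin: centre of underside
- bell: bystander: brass hand bell, 48 mm diameter, 72 mm tall; origin: centre of underside
- bowl: bystander: copper bowl, 92 mm diameter, 45 mm tall; origin: centre of underside
- tealight: bystander: empty aluminium tealight cup, 38 mm diameter, 18 mm tall; origin: centre of underside
Not all that is in view belongs to the job. Leave any turquoise look-alike of the burner alone.

How it is judged:
By the outcome, as a careful person would: the job done as asked, in the order asked, and still so for the second after the job is handed in, while the arm keeps its last pose, push and grip.
It also fails if it takes over 58 s, if anything falls off the work surface, if the arm or the gripper's body presses on something with over 40 N, if the wrist force passes 120 N, or if a joint passes its speed limit or range.

ROBOT

A 7-joint arm with a two-finger parallel gripper is mounted at the origin on the work surface. World frame = base frame: x ahead of the robot, y to its left, z up, the work surface at z = 0. Lengths are in m, angles in rad, forces in N, time in s.
With the tool pointing down it reaches from about 0.425 to 0.875 m from the base axis. Payload 4.7 kg.
Tool frame: the origin (TCP) lies at the very end of the fingers, on their centre line; the grasp point (between the pads) lies 19 mm behind it; x points along the fingers, y is the direction in which the jaws open and shut, and the axes are right-handed (so a half turn about x gives the same grasp; the last joint's range is limited). The gripper opens to 85 mm and grips with 20 to 120 N. Pads are 22 mm wide; open, the fingers measure 114 mm over their backs; the gripper's body (76 mm by 85 mm) begins 54 mm behind the grasp point. The pads swing forward as they close: fully open they stand 13 mm farther back than shut.
Start: joints at [-1.127, 0.321, -0.07, 1.45, 0.023, 1.371, -0.057], TCP at [0.271, 0.591, 0.231] pointing down, gripper open.
Joint ranges: [-2.86, 2.86], [-0.3, 2.09], [-1.38, 1.24], [0.06, 2.45], [-1.56, 4.7], [0.09, 2.05], [-2.69, 2.69]. Speed limits (rad/s): [2.57, 2.57, 3.14, 3.14, 3.14, 3.14, 3.14].

INTERFACE

Orientations are given as a rotation vector (axis times angle).
In Python, from workcell import monitor, snapshot, robot gives the robot as it stands.
- The arm moves only by the tool arm_command, never from a script. Its argument "series" is a list of rows, each an object with "translation": the shift along the tool's x, y, z in cm, a list of three; "delta_rot": the turn, a rotation vector about the tool's x, y, z in rad, a list of three; "grip": the closure, from -1 (fully open) to 1 (shut), so that 0 is half open. A call has 1 to 5 rows; each row shifts and turns the commanded pose from where the row before left it, along the tool's axes as they then stand; what a row does not reach is not made up. A row lasts 1/10 s, in which the tool goes at most 50 mm and 8.59 degrees, less where a joint would pass 70% of its speed; a pose out of reach is approached as far as the arm can. A call is refused whole if a number of a shift passes 5 or a number of a turn 0.15, either way. A call with a gripper value outside its range is refused whole. The fingers move at their own pace and stop on an object; the grip force is fixed at half the most. Time passes only in rows, so rows that do not move let the fingers close. It gives the time, the measured TCP pose, the force and the opening at its end, in the units of the state.
- monitor.read_state(): the state, without advancing time (a new reading comes with each control period).
- snapshot(name): name is "side" or "top" or "wrist"; returns a dict with "pixels" (400x640x3 uint8, red, green, blue), "fx", "fy", "cx", "cy" (pixels), "view" (4x4, takes a point from world to camera coordinates). Camera axes: x right, y down, z forward; pixel columns grow to the right and rows downward; lengths in m; the calibration is good to about 2 mm. The wrist camera is an equidistant fisheye: a pixel r from the principal point sees the ray r / f radians off the axis. A picture is of the moment at which its call begins. There is no depth.
- robot.finish_job(): hands the job in, once; it reports no verdict.
The state is a dict: "clock": time; "joint_pos": joint angles; "dq": joint speeds; "effort": joint torques, N m; "eef_pos": TCP position; "tool_rot": TCP orientation; "contact_force": force on the tool from outside, world axes, zero at the start; "ft_torque": the same for the moment, N m; "opening": finger opening in m.
Only numpy, scipy, OpenCV 4.12 (cv2) and the standard library are available. Lean on these libraries where they do the work, as an engineer would, in place of code of your own. Each camera call takes 0.05 s, during which the arm holds its last target. There are 200 camera calls.

## Working session

There is one attempt and no reset: what is moved stays moved. The work goes in short steps, Python scripts to look and compute and a tool call to move; the robot and the scene stay as the last step left them, time stands still between calls to the robot, and variables do not carry over. Pictures are saved under pics/ and viewed, about 8 in all and at most 12, crops included, and the job is handed in when it is done.

Besides the shell and the picture viewer there is one more tool, called after "Call:" as a command line: name --argument value ..., lists and objects as JSON in quotes. arm_command: Moves the arm, as the interface text tells. Its arguments: {"type":"object","properties":{"series":{"type":"array"}},"required":["series"]}

```bash
mkdir -p pics; ls
cat > h.py <<'E'
import numpy as np, cv2, pickle
from scipy.spatial.transform import Rotation as R
def shot(n,tag):
    from workcell import snapshot
    s=snapshot(n); pickle.dump(s,open(f'pics/{tag}.pkl','wb')); cv2.imwrite(f'pics/{tag}.png',s['pixels'][:,:,::-1]); return s
def load(tag): return pickle.load(open(f'pics/{tag}.pkl','rb'))
def ray(s,u,v,fish=False):
    V=np.array(s['view']); x=(u-s['cx'])/s['fx']; y=(v-s['cy'])/s['fy']
    if fish:
        r=np.hypot(x,y); k=np.sin(r)/r if r>1e-9 else 1; d=np.array([x*k,y*k,np.cos(r)])
    else: d=np.array([x,y,1.])
    Rt=V[:3,:3].T; return -Rt@V[:3,3], Rt@d
def plane(s,u,v,z,fish=False):
    o,d=ray(s,u,v,fish); return o+d*(z-o[2])/d[2]
def proj(s,p):
    V=np.array(s['view']); c=V[:3,:3]@np.array(p)+V[:3,3]; return s['fx']*c[0]/c[2]+s['cx'], s['fy']*c[1]/c[2]+s['cy']
E
python3 - <<'E'
from h import *
import cv2
from workcell import monitor
for n in('top','side','wrist'):
    s=shot(n,n+'0')
    print(n,s['fx'],s['cx'],s['cy'],np.round(s['view'],3).tolist())
print(monitor.read_state())
a=cv2.imread('pics/top0.png');cv2.imwrite('pics/top0v.png',cv2.resize(a,(800,500)))
E
```

```text
pics
top 388.67458080689414 316.78680178849055 205.74333513504524 [[0.008, -1.0, -0.005, -0.117], [-0.998, -0.007, -0.059, 0.541], [0.058, 0.006, -0.998, 1.016], [0.0, 0.0, 0.0, 1.0]]
side 418.40967016219054 318.9632066070896 193.8257027439872 [[0.946, -0.325, -0.025, -0.537], [-0.192, -0.495, -0.847, 0.062], [0.263, 0.806, -0.53, 0.97], [0.0, 0.0, 0.0, 1.0]]
wrist 309.70691628693146 319.59293488458866 205.02378495855476 [[0.417, 0.909, -0.001, -0.65], [0.867, -0.397, 0.3, -0.039], [0.272, -0.126, -0.954, 0.38], [0.0, 0.0, 0.0, 1.0]]
{'clock': 0.15, 'joint_pos': array([-1.12690225,  0.32163933, -0.07013372,  1.4513761 ,  0.02262751,
        1.37079635, -0.05689625]), 'dq': array([-0.00030448, -0.00166264, -0.00184169, -0.00221417, -0.00014657,
       -0.00110668,  0.00031995]), 'effort': array([-4.28778494e-04, -4.94092476e+01, -3.83221256e-01, -3.14688528e+01,
        1.29495707e-02,  8.12309008e-03, -9.07212609e-06]), 'eef_pos': array([0.27070159, 0.59051305, 0.23049322]), 'tool_rot': array([ 0.33591679,  1.54460466, -0.33815541]), 'contact_force': array([-0.15467345,  0.14922049,  0.88699644]), 'ft_torque': array([ 0.0279309 , -0.00559331, -0.0256573 ]), 'opening': 0.08543436780349649}
```

View pics/top0.png

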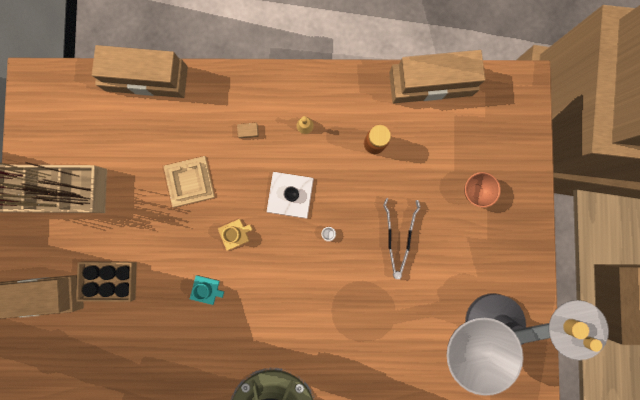

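View pics/side0.png

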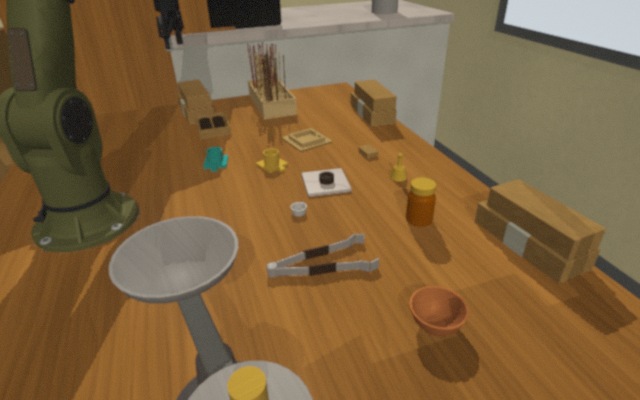

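Candidates: burner is the gold one at top (235,234), and the turquoise one at (205,290) is the look-alike. The disc is on the white tile at (291,194), not in the box at (105,280). The tongs are at (400,240), pivot at (397,275), jaws up. The stand is at (189,182). I'll check these in one close crop.

Run:
```python
from h import *
a=cv2.imread('pics/top0.png')
c1=cv2.resize(a[150:310,155:320],None,fx=3,fy=3,interpolation=cv2.INTER_CUBIC)
c2=cv2.resize(a[190:290,375:430],None,fx=4.8,fy=4.8,interpolation=cv2.INTER_CUBIC)
cv2.imwrite('pics/c0.png',np.hstack([c1,c2]))
s=load('top0')
for n,u,v,z in [('stand',190,182,.016),('tile',291,195,.01),('burner',236,235,.042),('teal',205,290,.04),('tongpiv',397,275,.02),('jawL',388,203,.02),('jawR',418,205,.02),('tealight',328,234,.018),('bowl',483,190,.045),('jar',378,133,.095)]:
    p=plane(s,u,v,z); print(n,p.round(3),np.hypot(p[0],p[1]).round(3))
# lamp head triangulation
sd=load('side0'); o1,d1=ray(s,485,355); o2,d2=ray(sd,175,258)
A=np.c_[d1,-d2]; t=np.linalg.lstsq(A,o2-o1,rcond=None)[0]; print('lamp',o1+d1*t[0],o2+d2*t[1])
```

```text
stand [0.603 0.226 0.016] 0.644
tile [ 0.57  -0.043  0.01 ] 0.572
burner [0.463 0.095 0.042] 0.473
teal [0.322 0.172 0.04 ] 0.365
tongpiv [ 0.362 -0.324  0.02 ] 0.485
jawL [ 0.55  -0.301  0.02 ] 0.627
jawR [ 0.546 -0.38   0.02 ] 0.665
tealight [ 0.467 -0.143  0.018] 0.489
bowl [ 0.584 -0.541  0.045] 0.796
jar [ 0.719 -0.263  0.095] 0.765
lamp [ 0.21665639 -0.47260154  0.20273097] [ 0.21537517 -0.47247203  0.20307934]
```

View pics/c0.png

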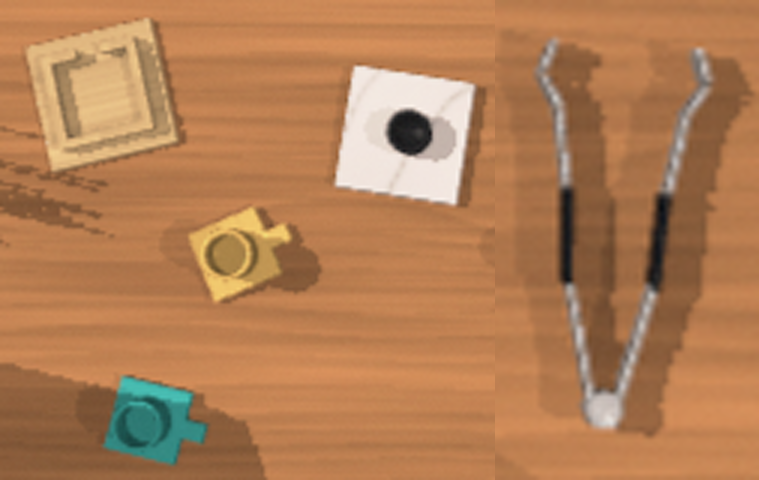

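The crop confirms it. The gold burner's tab points right and slightly up, about -68° in world yaw. The stand's notch is on its upper side, about +13°. The disc is dark and sits a little right of the tile's centre, hollow side up. Next I'll measure by masks.

```bash
cat >> h.py <<'E'
def mask(s,lo,hi,roi=None):
    h=cv2.cvtColor(s['pixels'],cv2.COLOR_RGB2HSV); m=cv2.inRange(h,np.array(lo),np.array(hi))
    if roi:
        z=np.zeros_like(m); u0,v0,u1,v1=roi; z[v0:v1,u0:u1]=m[v0:v1,u0:u1]; m=z
    return m
def big(m):
    c=cv2.findContours(m,cv2.RETR_EXTERNAL,cv2.CHAIN_APPROX_NONE)[0]; return max(c,key=cv2.contourArea)
def plan(pos,yaw=None):
    """what the move needs: tool-frame shift (cm) and turn about tool x so tool y points to yaw (mod pi), plus levelling"""
    from workcell import monitor
    st=monitor.read_state(); r=R.from_rotvec(st['tool_rot']).as_matrix(); p=st['eef_pos']
    y=np.arctan2(r[1,1],r[0,1])
    print('t',st['clock'],'tcp',p.round(4),'yawY',np.degrees(y).round(2),'xaxis',r[:,0].round(3),'F',st['contact_force'].round(1),'open',round(st['opening'],4),'q',st['joint_pos'].round(2))
    print(' shift cm',(r.T@(np.array(pos)-p)*100).round(2))
    if yaw is not None:
        c=[]
        for k in(-1,0,1,2):
            yy=np.radians(yaw)+k*np.pi; Y=np.array([np.cos(yy),np.sin(yy),0]);X=np.array([0,0,-1.]); T=np.c_[X,Y,np.cross(X,Y)]
            c.append(R.from_matrix(r.T@T).as_rotvec())
        c.sort(key=np.linalg.norm); print(' turn',c[0].round(3),'alt',c[-1].round(3))
E
python3 - <<'E'
from h import *
s=load('top0')
h=cv2.cvtColor(s['pixels'],cv2.COLOR_RGB2HSV)
for u,v in [(225,240),(245,244),(247,229),(200,170),(189,182),(275,185),(291,194),(397,275),(388,240),(210,165),(215,215),(260,215)]: print(u,v,h[v,u],end=' ')
print()
m=mask(s,(20,110,110),(30,255,255),(210,210,265,255)); print('gold',m.sum()//255); cb=big(m)
m2=mask(s,(0,0,150),(179,60,255),(262,165,320,222)); ct=big(m2)
m3=mask(s,(0,0,0),(179,255,60),(275,180,305,208)); cd=big(m3)
def W(c,z): return np.array([plane(s,*q,z) for q in c.reshape(-1,2)])[:,:2].astype(np.float32)*1000
for n,c,z in(('burner@8',cb,.008),('tile',ct,.01),('disc',cd,.028)):
    w=W(c,z); print(n,cv2.minAreaRect(w), cv2.minEnclosingCircle(w))
plan((.463,.095,.25),0)
E
```

```text
225 240 [ 19 145 224] 245 244 [ 13 146 131] 247 229 [ 18 146 210] 200 170 [ 18 108 232] 189 182 [ 18 107 228] 275 185 [ 10  19 241] 291 194 [150   7  38] 397 275 [ 10  19 204] 388 240 [ 12 134 101] 210 165 [ 13 146 196] 215 215 [ 13 147 175] 260 215 [ 13 147 187] 
gold 164
burner@8 ((480.29669189453125, 106.36837768554688), (35.362953186035156, 78.8935775756836), 23.393875122070312) ((473.6923522949219, 103.3874282836914), 39.717559814453125)
tile ((571.6968383789062, -39.93752670288086), (109.95378875732422, 109.45575714111328), 81.59365844726562) ((572.0230102539062, -39.28872299194336), 74.95111846923828)
disc ((572.922607421875, -46.04756164550781), (34.31941604614258, 34.187705993652344), 0.5920155048370361) ((572.977783203125, -45.82432174682617), 18.573802947998047)
t 0.15 tcp [0.2707 0.5905 0.2305] yawY 65.38 xaxis [-0.001 -0.001 -1.   ] F [-0.2  0.1  0.9] open 0.0854 q [-1.13  0.32 -0.07  1.45  0.02  1.37 -0.06]
 shift cm [ -1.89 -37.04  38.13]
 turn [1.141e+00 1.000e-03 1.000e-03] alt [-2.001e+00 -1.000e-03  1.000e-03]
```

Call:
arm_command --series '[{"translation":[0,-2,2],"delta_rot":[0,0,0],"grip":-1},{"translation":[0,-3.2,3.3],"delta_rot":[0,0,0],"grip":-1},{"translation":[0,-3.2,3.3],"delta_rot":[0,0,0],"grip":-1},{"translation":[0,-3.2,3.3],"delta_rot":[0,0,0],"grip":-1},{"translation":[0,-3.2,3.3],"delta_rot":[0,0,0],"grip":-1}]'

```text
clock: 0.65
eef_pos: [0.3478, 0.391, 0.231]
tool_rot: [0.337, 1.544, -0.337]
contact_force: [0.9, 0.4, 0.4]
opening: 0.0853
```

Call:
arm_command --series '[{"translation":[0,-3.2,3.3],"delta_rot":[0,0,0],"grip":-1},{"translation":[0,-3.2,3.3],"delta_rot":[0,0,0],"grip":-1},{"translation":[0,-3.2,3.3],"delta_rot":[0,0,0],"grip":-1},{"translation":[0,-3.2,3.3],"delta_rot":[0,0,0],"grip":-1},{"translation":[0,-3.2,3.3],"delta_rot":[0,0,0],"grip":-1}]'

```text
clock: 1.15
eef_pos: [0.4309, 0.1769, 0.2313]
tool_rot: [0.337, 1.544, -0.337]
contact_force: [0.3, 0.6, -0.2]
opening: 0.0855
```

Call:
arm_command --series '[{"translation":[0,-3.2,3.3],"delta_rot":[0,0,0],"grip":-1},{"translation":[0,-3,3],"delta_rot":[0,0,0],"grip":-1},{"translation":[0,0,0],"delta_rot":[0,0,0],"grip":-1},{"translation":[0,0,0],"delta_rot":[0,0,0],"grip":-1}]'

```text
clock: 1.55
eef_pos: [0.4621, 0.0955, 0.2312]
tool_rot: [0.34, 1.545, -0.339]
contact_force: [-0.4, 0.8, 1.0]
opening: 0.0854
```

Run:
```python
from h import *
plan((.463,.095,.23),65.4); s=shot('wrist','w1'); print(np.round(s['view'],4).tolist())
cv2.imwrite('pics/w1v.png',cv2.resize(cv2.imread('pics/w1.png'),(800,500),interpolation=cv2.INTER_CUBIC))
```

```text
t 1.55 tcp [0.4621 0.0955 0.2312] yawY 65.23 xaxis [-0.     0.001 -1.   ] F [-0.4  0.8  1. ] open 0.0854 q [-0.63 -0.07  0.35  1.89  0.03  1.33  0.86]
 shift cm [ 0.12 -0.01  0.1 ]
 turn [-0.003 -0.001 -0.   ] alt [ 3.139e+00 -1.000e-03  1.000e-03]
[[0.419, 0.908, 0.0007, -0.2814], [0.8661, -0.4, 0.2997, -0.4012], [0.2724, -0.125, -0.954, 0.2659], [0.0, 0.0, 0.0, 1.0]]
```

View pics/w1v.png

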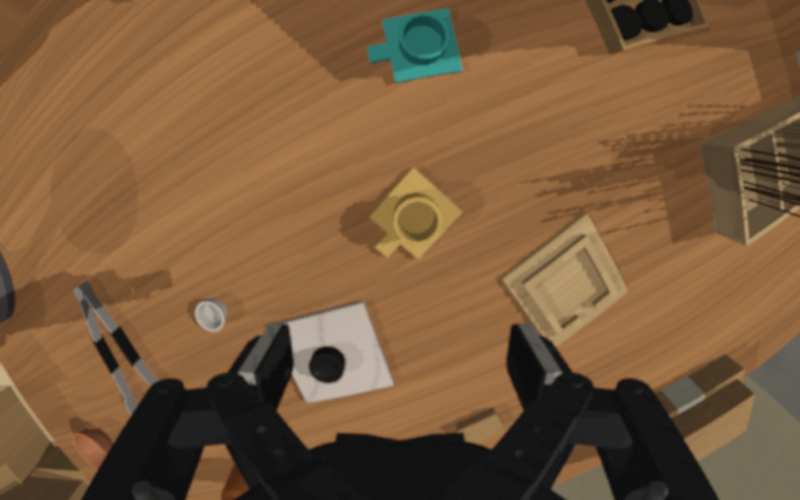

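The wrist picture, in 800-wide pixels, shows the burner at (417,213) with its tab at (385,248). The stand is at (566,282) with its notch at (568,322), and the disc is at (327,364). Next I'll fit the outlines.

Run:
```python
from h import *
s=load('w1'); h=cv2.cvtColor(s['pixels'],cv2.COLOR_RGB2HSV); k=.8
for u,v in [(415,180),(450,213),(385,248),(515,282),(590,230),(566,275),(480,280),(440,260),(345,220)]: print((u,v),h[int(v*k),int(u*k)],end=' ')
print()
def W(c,z): return np.array([plane(s,*q,z,True) for q in c.reshape(-1,2)])[:,:2].astype(np.float32)*1000
mb=mask(s,(19,120,90),(35,255,255),(285,125,380,215)); mst=mask(s,(17,70,60),(30,135,255),(390,165,510,285))
top=load('top0'); 
cv2.imwrite('pics/masks.png',np.hstack([cv2.resize(mb[120:220,280:390],None,fx=3,fy=3),cv2.resize(mst[160:260,390:520],None,fx=3,fy=3)]))
for n,m,z in(('b',mb,.008),('s',mst,.006)):
    c=big(m); w=W(c,z); print(n,cv2.contourArea(c),cv2.minAreaRect(w)); print(W(cv2.approxPolyDP(c,3,True),z).round(1).tolist())
```

```text
(415, 180) [ 20 137 192] (450, 213) [ 20 141 176] (385, 248) [ 20 137 190] (515, 282) [ 18 109 143] (590, 230) [ 18 100 188] (566, 275) [ 18 101 181] (480, 280) [ 14 142 158] (440, 260) [ 14 143 144] (345, 220) [ 14 150 114] 
b 2834.0 ((468.5931091308594, 103.38262176513672), (64.60236358642578, 82.98602294921875), 23.4387149810791)
[[424.70001220703125, 128.60000610351562], [448.20001220703125, 73.0], [470.6000061035156, 79.80000305175781], [477.29998779296875, 64.4000015258789], [490.29998779296875, 67.80000305175781], [486.5, 87.19999694824219], [505.5, 97.5999984741211], [481.70001220703125, 152.10000610351562]]
s 5613.0 ((605.9439697265625, 235.6159210205078), (116.40766906738281, 116.09722900390625), 13.898876190185547)
[[539.5999755859375, 278.29998779296875], [564.0, 167.60000610351562], [650.7999877929688, 187.0], [671.5999755859375, 197.6999969482422], [646.7000122070312, 303.3999938964844]]
```

View pics/masks.png

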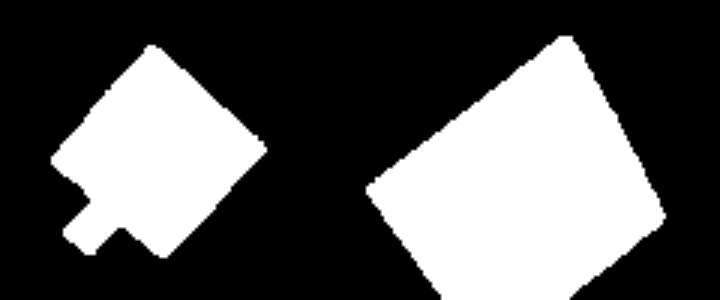

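Run:
```python
from h import *
t=load('top0'); w=load('w1')
def W(s,c,z,f): return np.array([plane(s,*q,z,f) for q in c.reshape(-1,2)])[:,:2].astype(np.float32)*1000
for n,lo,hi,roi,z in(('b',(16,125,90),(35,255,255),(210,205,260,255),.008),('s',(16,60,60),(30,125,255),(155,145,225,215),.006)):
    c=big(mask(t,lo,hi,roi)); print('top',n,cv2.minAreaRect(W(t,c,z,False)))
c=big(mask(w,(0,0,120),(179,60,255),(225,235,320,330))); print('tile w',cv2.minAreaRect(W(w,c,.01,True)))
c=big(mask(w,(0,0,0),(179,255,60),(240,265,290,315))); print('disc w',cv2.minEnclosingCircle(W(w,c,.028,True)),cv2.minAreaRect(W(w,c,.028,True)))
plan((.465,.112,.20),65.4)
```

```text
top b ((468.3227844238281, 101.59022521972656), (65.27532196044922, 85.34667205810547), 23.63399887084961)
top s ((606.43701171875, 233.52398681640625), (115.68157196044922, 115.9759521484375), 13.920604705810547)
tile w ((571.562255859375, -36.76816940307617), (110.77075958251953, 110.43338775634766), 81.55326843261719)
disc w ((569.5313720703125, -38.42628479003906), 22.903532028198242) ((569.2907104492188, -39.67674255371094), (35.87598419189453, 44.93544387817383), 61.23262023925781)
t 1.6 tcp [0.4618 0.0969 0.2311] yawY 65.39 xaxis [-0.001  0.001 -1.   ] F [0.3 0.9 0.5] open 0.0856 q [-0.63 -0.07  0.35  1.89  0.03  1.33  0.86]
 shift cm [ 3.11  1.51 -0.33]
 turn [-0.    -0.001 -0.   ] alt [ 3.141e+00 -1.000e-03  1.000e-03]
```

Call:
arm_command --series '[{"translation":[2,1.4,-0.3],"delta_rot":[0,0,0],"grip":-1},{"translation":[4.5,0,0],"delta_rot":[0,0,0],"grip":-1},{"translation":[4.5,0,0],"delta_rot":[0,0,0],"grip":-1},{"translation":[4.5,0,0],"delta_rot":[0,0,0],"grip":-1},{"translation":[3,0,0],"delta_rot":[0,0,0],"grip":-1}]'

```text
clock: 2.1
eef_pos: [0.4627, 0.1118, 0.0432]
tool_rot: [0.333, 1.548, -0.336]
contact_force: [-0.4, 0.5, -1.1]
opening: 0.0853
```

Call:
arm_command --series '[{"translation":[2,0,0],"delta_rot":[0,0,0],"grip":-1},{"translation":[0.8,0,0],"delta_rot":[0,0,0],"grip":-1},{"translation":[0,0,0],"delta_rot":[0,0,0],"grip":-0.3},{"translation":[0,0,0],"delta_rot":[0,0,0],"grip":0},{"translation":[0,0,0],"delta_rot":[0,0,0],"grip":1}]'

```text
clock: 2.6
eef_pos: [0.4663, 0.1109, 0.0197]
tool_rot: [0.338, 1.542, -0.335]
contact_force: [-3.5, -5.9, 12.9]
opening: 0.0441
```

Call:
arm_command --series '[{"translation":[0,0,0],"delta_rot":[0,0,0],"grip":1},{"translation":[0,0,0],"delta_rot":[0,0,0],"grip":1},{"translation":[0,0,0],"delta_rot":[0,0,0],"grip":1},{"translation":[0,0,0],"delta_rot":[0,0,0],"grip":1}]'

```text
clock: 3.0
eef_pos: [0.4665, 0.1109, 0.0202]
tool_rot: [0.339, 1.542, -0.335]
contact_force: [-0.4, 0.6, 6.2]
opening: 0.0422
```

Run:
```python
from h import *
plan((.6062,.2346,.10),145.9)
```

```text
t 3.0 tcp [0.4665 0.1109 0.0202] yawY 65.39 xaxis [ 0.003  0.002 -1.   ] F [-0.4  0.6  6.2] open 0.0422 q [-0.61  0.18  0.35  2.1  -0.08  0.87  0.93]
 shift cm [-7.93 17.08  7.56]
 turn [-1.405e+00  3.000e-03 -1.000e-03] alt [ 1.736e+00 -1.000e-03 -3.000e-03]
```

Call:
arm_command --series '[{"translation":[-2,0,0],"delta_rot":[0,0,0],"grip":1},{"translation":[-4,0,0],"delta_rot":[0,0,0],"grip":1},{"translation":[-2,2.1,0.9],"delta_rot":[0,0,0],"grip":1},{"translation":[0,3,1.33],"delta_rot":[0,0,0],"grip":1},{"translation":[0,3,1.33],"delta_rot":[0,0,0],"grip":1}]'

```text
clock: 3.5
eef_pos: [0.5328, 0.17, 0.1003]
tool_rot: [0.34, 1.542, -0.335]
contact_force: [0.2, -1.2, -3.2]
opening: 0.0423
```

Call:
arm_command --series '[{"translation":[0,3,1.33],"delta_rot":[0,0,0],"grip":1},{"translation":[0,3,1.33],"delta_rot":[0,0,0],"grip":1},{"translation":[0,3,1.33],"delta_rot":[0,0,0],"grip":1},{"translation":[0,0,0],"delta_rot":[-0.125,0,0],"grip":1},{"translation":[0,0,0],"delta_rot":[-0.14,0,0],"grip":1}]'

```text
clock: 4.0
eef_pos: [0.6053, 0.2352, 0.0979]
tool_rot: [0.124, 1.568, -0.124]
contact_force: [0.4, -0.9, -2.9]
opening: 0.0423
```

Call:
arm_command --series '[{"translation":[0,0,0],"delta_rot":[-0.145,0,0],"grip":1},{"translation":[0,0,0],"delta_rot":[-0.145,0,0],"grip":1},{"translation":[0,0,0],"delta_rot":[-0.145,0,0],"grip":1},{"translation":[0,0,0],"delta_rot":[-0.145,0,0],"grip":1},{"translation":[0,0,0],"delta_rot":[-0.145,0,0],"grip":1}]'

```text
clock: 4.5
eef_pos: [0.605, 0.2341, 0.0986]
tool_rot: [-0.444, 1.525, 0.444]
contact_force: [-0.4, 0.6, -3.1]
opening: 0.0426
```

Call:
arm_command --series '[{"translation":[0,0,0],"delta_rot":[-0.145,0,0],"grip":1},{"translation":[0,0,0],"delta_rot":[-0.145,0,0],"grip":1},{"translation":[0,0,0],"delta_rot":[-0.125,0,0],"grip":1},{"translation":[0,0,0],"delta_rot":[0,0,0],"grip":1},{"translation":[0,0,0],"delta_rot":[0,0,0],"grip":1}]'

```text
clock: 5.0
eef_pos: [0.6051, 0.234, 0.0985]
tool_rot: [-0.758, 1.434, 0.758]
contact_force: [-0.0, -0.1, -2.3]
opening: 0.0421
```

Run:
```python
from h import *
plan((.6062,.2346,.10),145.9); s=shot('wrist','w2'); t=shot('top','t2'); sd=shot('side','s2')
a=cv2.imread('pics/w2.png'); b=cv2.imread('pics/t2.png'); c=cv2.imread('pics/s2.png')
b=cv2.resize(b[130:230,130:250],(384,320),interpolation=2); c=cv2.resize(c[70:180,230:362],(384,320),interpolation=2)
cv2.imwrite('pics/v2.png',np.vstack([np.hstack([b,c]),cv2.resize(a[100:300,80:560],(768,270+50),interpolation=2)])[:600+40])
```

```text
t 5.0 tcp [0.6051 0.234  0.0985] yawY 145.69 xaxis [ 0.  0. -1.] F [-0.  -0.1 -2.3] open 0.0421 q [-0.47  0.41  0.08  1.61 -0.03  1.13  2.16]
 shift cm [-0.15 -0.06  0.11]
 turn [-0.004  0.     0.   ] alt [ 3.138  0.    -0.   ]
```

View pics/v2.png

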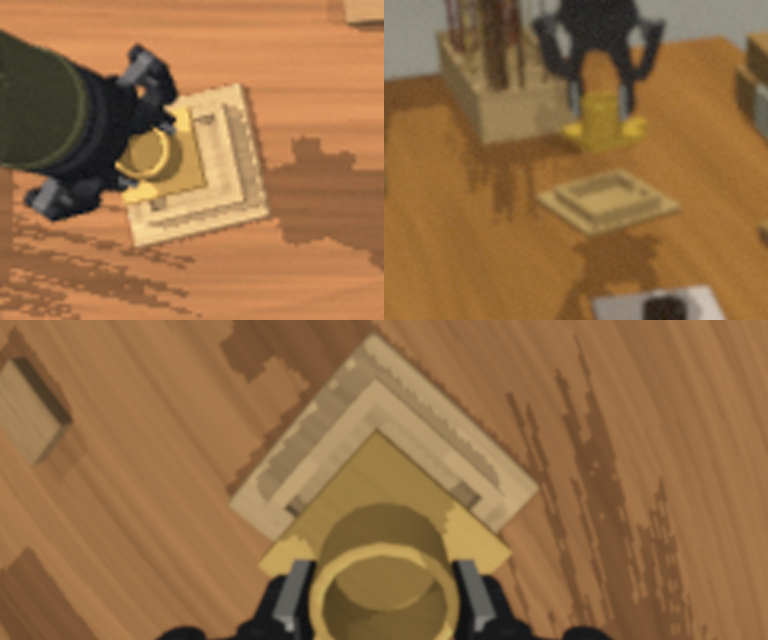

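The burner is held level. In the wrist crop its back foot corner is at (376,432), and the stand's back corner is at (374,335). I'll measure the residual between them from the fitted edges.

```bash
cat >> h.py <<'E'
def edgefit(s,c,a,b,z,fish=True,tol=3):
    a,b=np.array(a,float),np.array(b,float); q=c.reshape(-1,2).astype(float); d=(b-a)/np.linalg.norm(b-a); n=np.array([-d[1],d[0]])
    t=(q-a)@d; L=np.linalg.norm(b-a); k=(abs((q-a)@n)<tol)&(t>.1*L)&(t<.9*L)
    w=np.array([plane(s,*p,z,fish)[:2] for p in q[k]]).astype(np.float32)*1000
    vx,vy,x,y=cv2.fitLine(w,cv2.DIST_HUBER,0,.01,.01).ravel(); r=abs((w-[x,y])@[-vy,vx]).mean()
    return np.array([x,y]),np.array([vx,vy]),k.sum(),r
def corner(s,c,C,A,B,z,half,fish=True,tol=3):
    """centre and edge angles of a square from corner C and its neighbours A,B in pixels"""
    p1,d1,n1,r1=edgefit(s,c,C,A,z,fish,tol); p2,d2,n2,r2=edgefit(s,c,C,B,z,fish,tol)
    t=np.linalg.solve(np.c_[d1,-d2],p2-p1); K=p1+d1*t[0]
    for d,X in((d1,A),(d2,B)):
        if d@(plane(s,*X,z,fish)[:2]*1000-K)<0: d*=-1
    print('  n',n1,n2,'res',round(r1,2),round(r2,2),'corner',K.round(1),'angles',np.degrees(np.arctan2(d1[1],d1[0])).round(2),np.degrees(np.arctan2(d2[1],d2[0])).round(2),'centre',(K+half*(d1+d2)).round(1))
E
python3 - <<'E'
from h import *
s=load('w2'); h=cv2.cvtColor(s['pixels'],cv2.COLOR_RGB2HSV)
for p in [(315,185),(270,240),(315,140),(240,205),(280,190),(370,230),(200,150),(450,220)]: print(p,h[p[1],p[0]],end=' ')
print()
g=big(mask(s,(19,115,50),(35,255,255),(200,150,440,280))); st=big(mask(s,(16,50,50),(35,255,255),(200,95,440,270)))
print(cv2.contourArea(g),cv2.contourArea(st))
for z in(.082,.087,.092): corner(s,g,(315,170),(241,253),(400,242.5),z,32)
corner(s,st,(313.7,109.4),(223.7,214),(416,206),.006,58)
E
```

```text
(315, 185) [ 19 142 158] (270, 240) [ 20 135 194] (315, 140) [ 18 102 185] (240, 205) [ 18 103 175] (280, 190) [ 19 102 177] (370, 230) [ 20 135 196] (200, 150) [ 14 139 165] (450, 220) [ 14 147 120] 
9568.0 19018.5
  n 76 78 res 0.18 0.2 corner [581.5 194.3] angles 14.13 104.24 centre [604.7 233.2]
  n 76 78 res 0.17 0.19 corner [580.9 193.6] angles 14.13 104.24 centre [604.1 232.4]
  n 76 78 res 0.17 0.19 corner [580.3 192.9] angles 14.13 104.24 centre [603.5 231.7]
  n 23 36 res 0.13 0.11 corner [564.6 166.6] angles 13.19 103.9 centre [607.1 236.2]
```

Call:
arm_command --series '[{"translation":[1,-0.05,0.38],"delta_rot":[0.005,0,0],"grip":1},{"translation":[2,0,0],"delta_rot":[0,0,0],"grip":1},{"translation":[2,0,0],"delta_rot":[0,0,0],"grip":1},{"translation":[0.7,0,0],"delta_rot":[0,0,0],"grip":1},{"translation":[0,0,0],"delta_rot":[0,0,0],"grip":1}]'

```text
clock: 5.65
eef_pos: [0.6065, 0.2367, 0.0394]
tool_rot: [-0.757, 1.438, 0.757]
contact_force: [-0.7, -0.0, -3.0]
opening: 0.0425
```

Run:
```python
from h import *
plan((.6062,.2346,.026),145.9); s=shot('wrist','w3'); t=shot('top','t3'); sd=shot('side','s3')
a=cv2.imread('pics/w3.png'); b=cv2.imread('pics/t3.png'); c=cv2.imread('pics/s3.png')
b=cv2.resize(b[140:220,145:241],(288,240),interpolation=2); c=cv2.resize(c[90:170,260:420],(480,240),interpolation=2)
cv2.imwrite('pics/v3.png',np.vstack([np.hstack([b,c]),cv2.resize(a[80:280,160:480],(768,480),interpolation=2)[:360]]))
```

```text
t 5.65 tcp [0.6065 0.2367 0.0394] yawY 145.57 xaxis [-0.003 -0.001 -1.   ] F [-0.7 -0.  -3. ] open 0.0425 q [-0.47  0.47  0.07  1.65 -0.04  1.03  2.16]
 shift cm [ 1.34 -0.09 -0.19]
 turn [-0.006 -0.003 -0.002] alt [ 3.136e+00 -3.000e-03  4.000e-03]
```

View pics/v3.png

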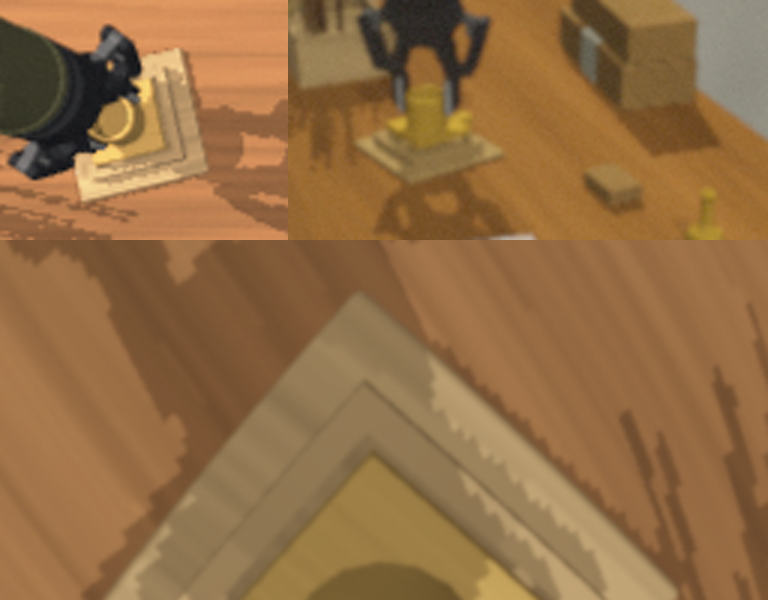

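Run:
```python
from h import *
s=load('w3')
g=big(mask(s,(19,118,40),(35,255,255),(200,150,440,280))); st=big(mask(s,(16,50,50),(35,116,255),(150,90,480,270)))
for z in(.025,.029,.033): corner(s,g,(315,169.6),(260,230),(383,230),z,32)
corner(s,st,(309,101.7),(203.8,228.8),(443,225.8),.006,58,tol=4)
# all gradient edges for wall-top outer: Canny
e=cv2.Canny(cv2.cvtColor(s['pixels'],cv2.COLOR_RGB2GRAY),25,70); pts=np.argwhere(e)[:,::-1]
corner(s,pts,(312,138.3),(240,226),(408,226),.016,42.5,tol=4)
corner(s,pts,(309,101.7),(203.8,228.8),(443,225.8),.006,58,tol=3)
corner(s,pts,(315,169.6),(260,230),(383,230),.029,32,tol=3)
```

```text
n 61 69 res 0.19 0.22 corner [582.6 196.8] angles 13.71 104.22 centre [605.8 235.4]
  n 61 69 res 0.19 0.21 corner [582.1 196.2] angles 13.71 104.23 centre [605.3 234.8]
  n 61 69 res 0.18 0.21 corner [581.6 195.7] angles 13.71 104.23 centre [604.8 234.3]
  n 101 108 res 0.12 0.11 corner [565. 166.] angles 13.98 103.83 centre [607.5 236.4]
  n 18 250 res 0.19 0.79 corner [575.8 183.2] angles 13.73 103.48 centre [607.1 234.6]
  n 187 207 res 0.45 0.25 corner [565.4 165.6] angles 14.32 104.0 centre [607.5 236.2]
  n 88 125 res 0.18 0.43 corner [582.2 197. ] angles 13.75 103.48 centre [605.8 235.7]
```

Call:
arm_command --series '[{"translation":[0,-0.08,0.18],"delta_rot":[0,0,0],"grip":1},{"translation":[0,0,0],"delta_rot":[0,0,0],"grip":1},{"translation":[0.4,0,0],"delta_rot":[0,0,0],"grip":1},{"translation":[0.3,0,0],"delta_rot":[0,0,0],"grip":1},{"translation":[0,0,0],"delta_rot":[0,0,0],"grip":1}]'

```text
clock: 6.3
eef_pos: [0.6088, 0.2378, 0.0335]
tool_rot: [-0.757, 1.436, 0.757]
contact_force: [-0.5, 0.5, -3.0]
opening: 0.0424
```

Run:
```python
from h import *
plan((.6075,.2375,.026),145.9)
```

```text
t 6.3 tcp [0.6088 0.2378 0.0335] yawY 145.59 xaxis [-0.001 -0.001 -1.   ] F [-0.5  0.5 -3. ] open 0.0424 q [-0.47  0.48  0.07  1.64 -0.04  1.02  2.16]
 shift cm [ 0.75  0.09 -0.1 ]
 turn [-0.005 -0.001 -0.001] alt [ 3.136e+00 -1.000e-03  2.000e-03]
```

The force is unchanged with the underside below the wall tops, so it is going in.

Call:
arm_command --series '[{"translation":[0.3,0,0],"delta_rot":[0,0,0],"grip":1},{"translation":[0.2,0,0],"delta_rot":[0,0,0],"grip":1},{"translation":[0,0,0],"delta_rot":[0,0,0],"grip":1}]'

```text
clock: 6.6
eef_pos: [0.609, 0.238, 0.0288]
tool_rot: [-0.757, 1.436, 0.757]
contact_force: [-0.5, -0.5, -2.5]
opening: 0.0424
```

Call:
arm_command --series '[{"translation":[0.2,0,0],"delta_rot":[0,0,0],"grip":1},{"translation":[0,0,0],"delta_rot":[0,0,0],"grip":1}]'

```text
clock: 6.8
eef_pos: [0.6092, 0.238, 0.0271]
tool_rot: [-0.756, 1.435, 0.757]
contact_force: [0.3, 0.0, -3.0]
opening: 0.0425
```

Call:
arm_command --series '[{"translation":[0.1,0,0],"delta_rot":[0,0,0],"grip":1},{"translation":[0.1,0,0],"delta_rot":[0,0,0],"grip":1},{"translation":[0,0,0],"delta_rot":[0,0,0],"grip":1}]'

```text
clock: 7.1
eef_pos: [0.6095, 0.2381, 0.0263]
tool_rot: [-0.756, 1.435, 0.756]
contact_force: [-2.9, -0.7, 3.8]
opening: 0.0424
```

Run:
```python
from h import *
plan((.6075,.2375,.15),145.9)
```

```text
t 7.1 tcp [0.6095 0.2381 0.0263] yawY 145.59 xaxis [ 0.  0. -1.] F [-2.9 -0.7  3.8] open 0.0424 q [-0.47  0.49  0.07  1.65 -0.04  1.    2.16]
 shift cm [-12.37   0.13  -0.16]
 turn [-0.005  0.     0.   ] alt [ 3.136  0.    -0.   ]
```

Touchdown at the expected height. I'll release, lift and look.

Call:
arm_command --series '[{"translation":[0,0,0],"delta_rot":[0,0,0],"grip":0},{"translation":[0,0,0],"delta_rot":[0,0,0],"grip":-0.5},{"translation":[0,0,0],"delta_rot":[0,0,0],"grip":-1},{"translation":[0,0,0],"delta_rot":[0,0,0],"grip":-1},{"translation":[0,0,0],"delta_rot":[0,0,0],"grip":-1}]'

```text
clock: 7.6
eef_pos: [0.6095, 0.2381, 0.0252]
tool_rot: [-0.757, 1.435, 0.757]
contact_force: [-0.9, -0.6, 0.3]
opening: 0.0854
```

Call:
arm_command --series '[{"translation":[-2,0,0],"delta_rot":[0,0,0],"grip":-1},{"translation":[-4.5,0,0],"delta_rot":[0,0,0],"grip":-1},{"translation":[-4.5,0,0],"delta_rot":[0,0,0],"grip":-1},{"translation":[-4.5,0,0],"delta_rot":[0,0,0],"grip":-1},{"translation":[-2,0,0],"delta_rot":[0,0,0],"grip":-1}]'

```text
clock: 8.1
eef_pos: [0.6115, 0.2388, 0.2059]
tool_rot: [-0.756, 1.427, 0.755]
contact_force: [0.3, 0.6, 0.8]
opening: 0.0854
```

Run:
```python
from h import *
plan((.453,-.332,.22),95); s=shot('wrist','w4'); t=shot('top','t4'); sd=shot('side','s4')
a=cv2.imread('pics/w4.png'); c=cv2.imread('pics/s4.png')
c=cv2.resize(c[100:170,265:355],(360,280),interpolation=2);
t0=cv2.imread('pics/t4.png'); b=cv2.resize(t0[140:220,145:245],(350,280),interpolation=2)
cv2.imwrite('pics/v4.png',np.vstack([np.hstack([b,c]),cv2.resize(a[110:270,240:430],(710,320),interpolation=2) if 0 else cv2.resize(a[110:256,160:484],(710,320),interpolation=2)]))
```

```text
t 8.1 tcp [0.6115 0.2388 0.2059] yawY 145.58 xaxis [ 0.007  0.003 -1.   ] F [0.3 0.6 0.8] open 0.0854 q [-0.48  0.34  0.08  1.48 -0.03  1.32  2.15]
 shift cm [ -1.7  -19.2  -56.04]
 turn [0.883 0.008 0.001] alt [-2.259e+00 -1.000e-03  1.000e-02]
```

View pics/v4.png

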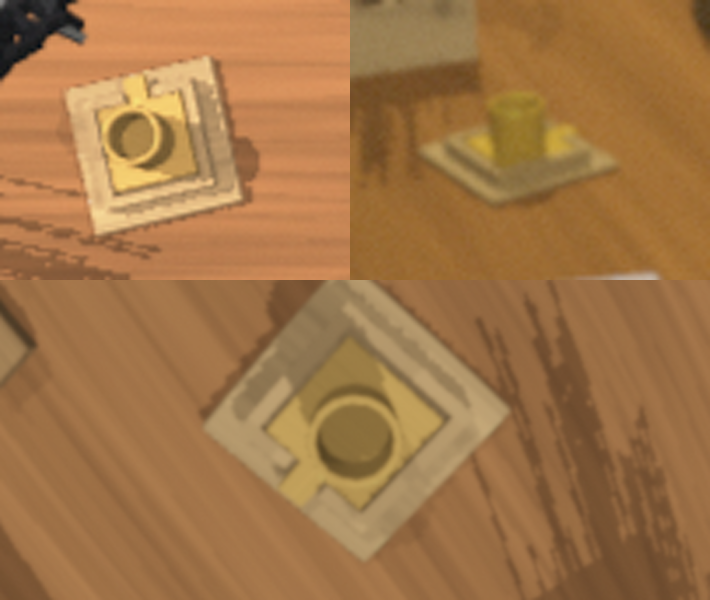

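The picture shows the burner flat in the recess with its tab in the notch, at (298,485) in the lower crop and (136,85) in the top crop. Next are the tongs. From the pivot and jaw pixels, their origin is at about (0.457, -0.333) with yaw -5°.

Call:
arm_command --series '[{"translation":[-0.2,-0.8,-2.3],"delta_rot":[0,0,0],"grip":-1},{"translation":[-0.2,-1.6,-4.6],"delta_rot":[0,0,0],"grip":-1},{"translation":[-0.2,-1.6,-4.6],"delta_rot":[0,0,0],"grip":-1},{"translation":[-0.2,-1.6,-4.6],"delta_rot":[0,0,0],"grip":-1},{"translation":[-0.2,-1.6,-4.6],"delta_rot":[0,0,0],"grip":-1}]'

```text
clock: 8.75
eef_pos: [0.55, 0.0248, 0.2082]
tool_rot: [-0.756, 1.438, 0.758]
contact_force: [0.8, -0.1, -0.4]
opening: 0.0857
```

Call:
arm_command --series '[{"translation":[-0.2,-1.6,-4.6],"delta_rot":[0,0,0],"grip":-1},{"translation":[-0.2,-1.6,-4.6],"delta_rot":[0,0,0],"grip":-1},{"translation":[0,-1.6,-4.6],"delta_rot":[0,0,0],"grip":-1},{"translation":[0,-1.6,-4.6],"delta_rot":[0,0,0],"grip":-1},{"translation":[0,-1.6,-4.6],"delta_rot":[0,0,0],"grip":-1}]'

```text
clock: 9.25
eef_pos: [0.5148, -0.1068, 0.2065]
tool_rot: [-0.756, 1.452, 0.761]
contact_force: [0.3, 0.4, 0.2]
opening: 0.0852
```

Call:
arm_command --series '[{"translation":[0,-1.6,-4.6],"delta_rot":[0,0,0],"grip":-1},{"translation":[0,-1.6,-4.6],"delta_rot":[0,0,0],"grip":-1},{"translation":[0,-0.9,-2.9],"delta_rot":[0,0,0],"grip":-1},{"translation":[0,0,0],"delta_rot":[0.13,0,0],"grip":-1},{"translation":[0,0,0],"delta_rot":[0.13,0,0],"grip":-1}]'

```text
clock: 9.75
eef_pos: [0.5007, -0.1538, 0.1987]
tool_rot: [-0.548, 1.536, 0.556]
contact_force: [0.4, 0.9, -1.6]
opening: 0.0855
```

Call:
arm_command --series '[{"translation":[0,0,0],"delta_rot":[0.13,0,0],"grip":-1},{"translation":[0,0,0],"delta_rot":[0.13,0,0],"grip":-1},{"translation":[0,0,0],"delta_rot":[0.13,0,0],"grip":-1},{"translation":[0,0,0],"delta_rot":[0.13,0,0],"grip":-1},{"translation":[0,0,0],"delta_rot":[0.13,0,0],"grip":-1}]'

```text
clock: 10.25
eef_pos: [0.5015, -0.1511, 0.1989]
tool_rot: [-0.052, 1.606, 0.039]
contact_force: [0.4, 0.9, 0.4]
opening: 0.0854
```

Call:
arm_command --series '[{"translation":[0,0,0],"delta_rot":[0.14,0,0],"grip":-1},{"translation":[0,0,0],"delta_rot":[0,0,0],"grip":-1},{"translation":[0,0,0],"delta_rot":[0,0,0],"grip":-1}]'

```text
clock: 10.55
eef_pos: [0.5019, -0.1512, 0.1997]
tool_rot: [0.05, 1.604, -0.067]
contact_force: [0.5, -0.0, -0.6]
opening: 0.0852
```

Run:
```python
from h import *
plan((.457,-.3325,.22),84.9); s=shot('wrist','w5')
cv2.imwrite('pics/v5.png',cv2.resize(cv2.imread('pics/w5.png')[60:360,80:560],(800,500),interpolation=2))
w=load('w4')  # cup rim: dark-edge; foot+tab rect
g=big(mask(w,(19,112,40),(35,255,255),(250,120,420,260)))
print(cv2.minAreaRect(np.array([plane(w,*q,.014,True) for q in g.reshape(-1,2)])[:,:2].astype(np.float32)*1000))
```

```text
t 10.55 tcp [ 0.5019 -0.1512  0.1997] yawY 85.77 xaxis [-0.034 -0.01  -0.999] F [ 0.5 -0.  -0.6] open 0.0852 q [ 0.83  0.14 -0.65  1.76  0.1   1.3   1.65]
 shift cm [ -1.7  -18.44  -3.2 ]
 turn [ 0.015 -0.033  0.012] alt [-3.126 -0.019 -0.052]
((617.7838134765625, 239.7100830078125), (85.12274932861328, 66.88827514648438), 14.732991218566895)
```

View pics/v5.png

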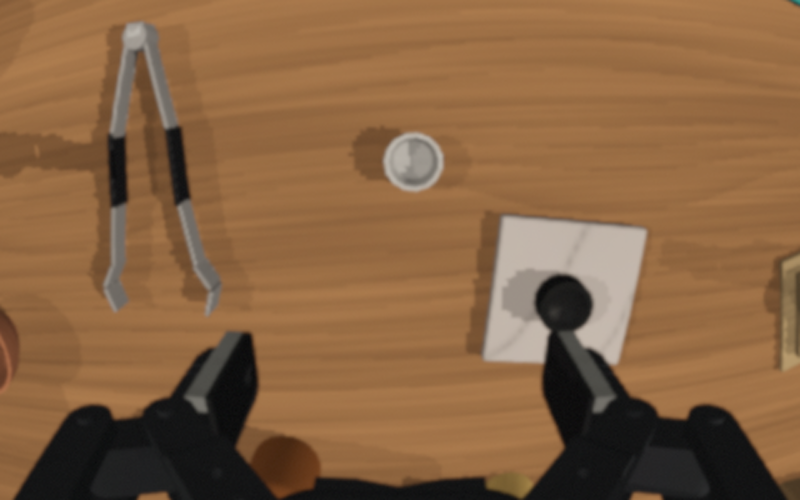

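The pictured tongs are untouched, pivot at (137,38) and pads at (118,170) and (178,165). The disc is at (564,303). The move was speed-limited and stopped short, so I'll finish the approach and level the tool.

Call:
arm_command --series '[{"translation":[-0.3,-1.5,-0.3],"delta_rot":[0.015,-0.033,0.012],"grip":-1},{"translation":[-0.3,-2.8,-0.5],"delta_rot":[0,0,0],"grip":-1},{"translation":[-0.3,-2.8,-0.5],"delta_rot":[0,0,0],"grip":-1},{"translation":[-0.3,-2.8,-0.5],"delta_rot":[0,0,0],"grip":-1},{"translation":[-0.3,-2.8,-0.5],"delta_rot":[0,0,0],"grip":-1}]'

```text
clock: 11.1
eef_pos: [0.4677, -0.2768, 0.2161]
tool_rot: [0.07, 1.568, -0.072]
contact_force: [-0.3, 0.3, 0.0]
opening: 0.0855
```

Call:
arm_command --series '[{"translation":[-0.3,-2.8,-0.5],"delta_rot":[0,0,0],"grip":-1},{"translation":[0,-2.8,-0.4],"delta_rot":[0,0,0],"grip":-1},{"translation":[0,0,0],"delta_rot":[0,0,0],"grip":-1},{"translation":[0,0,0],"delta_rot":[0,0,0],"grip":-1}]'

```text
clock: 11.5
eef_pos: [0.4537, -0.331, 0.2188]
tool_rot: [0.073, 1.568, -0.073]
contact_force: [1.3, 0.5, -0.3]
opening: 0.0854
```

Run:
```python
from h import *
plan((.457,-.3325,.22),84.9)
s=shot('wrist','w6'); h=cv2.cvtColor(s['pixels'],cv2.COLOR_RGB2HSV)
m=mask(s,(0,0,0),(179,120,75),(200,90,440,250))
n,l,st,ce=cv2.connectedComponentsWithStats(m)
for i in range(1,n):
    if st[i,4]>150:
        c=big((l==i).astype(np.uint8)); w=np.array([plane(s,*q,.015,True) for q in c.reshape(-1,2)])[:,:2].astype(np.float32)*1000
        print(st[i],ce[i].round(1),plane(s,*ce[i],.015,True).round(4),cv2.minAreaRect(w))
# steel parts: bright, unsaturated
m=mask(s,(0,0,90),(179,60,255),(200,40,440,260)); n,l,st,ce=cv2.connectedComponentsWithStats(m)
for i in range(1,n):
    if st[i,4]>60: print('steel',st[i],ce[i].round(1),plane(s,*ce[i],.015,True).round(4))
cv2.imwrite('pics/v6.png',cv2.resize(cv2.imread('pics/w6.png')[60:360,80:560],(800,500),interpolation=2))
```

```text
t 11.5 tcp [ 0.4537 -0.331   0.2188] yawY 84.7 xaxis [ 0.001 -0.    -1.   ] F [ 1.3  0.5 -0.3] open 0.0854 q [ 1.04  0.17 -0.51  1.68  0.09  1.31  1.99]
 shift cm [-0.12 -0.12  0.34]
 turn [-0.004  0.001  0.   ] alt [ 3.138e+00  0.000e+00 -2.000e-03]
steel [298  89  44  70 594] [318.6 115.5] [ 0.3834 -0.3248  0.015 ]
steel [285 203  14  57 205] [291.5 235.4] [ 0.5223 -0.3709  0.015 ]
steel [345 202  16  58 187] [352.2 234.2] [ 0.5275 -0.2972  0.015 ]
```

View pics/v6.png

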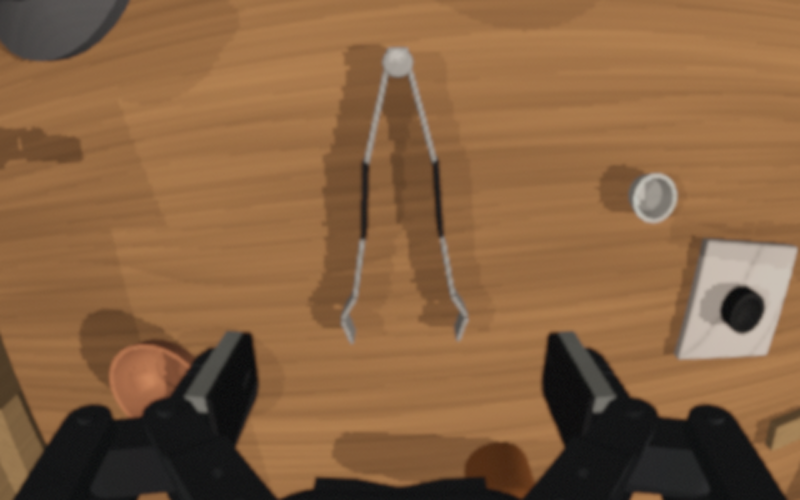

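The tongs are centred under the gripper: pivot at (397,62), pads at (364,200) and (438,200), jaws at (347,318) and (463,318).

Run:
```python
from h import *
s=load('w6'); f=lambda x,y,z=.022: plane(s,80+x*.6,60+y*.6,z,True)[:2]*1000
P=f(397,62); L=f(347,318,);Rr=f(463,318); a=f(364,200); b=f(438,200)
print('piv',P,'jawmid',(L+Rr)/2,'width',np.linalg.norm(L-Rr),'pads',a,b,np.linalg.norm(a-b))
g=cv2.cvtColor(s['pixels'],cv2.COLOR_RGB2GRAY)
# pad rows: pad extent in rows by darkness
xs=[];
for v in range(150,214,2):
    r=g[v,285:360].astype(int); l=np.argmin(r[:25])+285; q=np.argmin(r[45:])+330; xs.append((v,l,r[l-285],q,r[q-285]))
print(xs[::2])
pads=[x for x in xs if 160<=x[0]<=200]
m=np.mean([(plane(s,x[1],x[0],.022,True)[:2]+plane(s,x[3],x[0],.022,True)[:2])*500 for x in pads],0); print('pad mid',m)
d=(L+Rr)/2-P; yaw=np.degrees(np.arctan2(d[1],d[0])); u=d/np.linalg.norm(d); print('yaw',yaw,'len',np.linalg.norm(d),'origin',P+95*u)
t=load('t4'); th=t
```

```text
piv [ 363.32905355 -323.33371326] jawmid [ 543.33352926 -334.32234725] width 85.00547105534746 pads [ 452.94253082 -354.10185514] [ 457.55531109 -304.33795745] 49.97722736958345
[(150, np.int64(285), np.int64(93), np.int64(331), np.int64(95)), (154, np.int64(297), np.int64(94), np.int64(331), np.int64(85)), (158, np.int64(298), np.int64(53), np.int64(341), np.int64(43)), (162, np.int64(299), np.int64(33), np.int64(341), np.int64(32)), (166, np.int64(298), np.int64(36), np.int64(341), np.int64(33)), (170, np.int64(299), np.int64(35), np.int64(341), np.int64(34)), (174, np.int64(299), np.int64(36), np.int64(342), np.int64(32)), (178, np.int64(298), np.int64(38), np.int64(342), np.int64(33)), (182, np.int64(298), np.int64(33), np.int64(342), np.int64(35)), (186, np.int64(298), np.int64(36), np.int64(343), np.int64(34)), (190, np.int64(298), np.int64(33), np.int64(343), np.int64(31)), (194, np.int64(298), np.int64(33), np.int64(343), np.int64(33)), (198, np.int64(298), np.int64(36), np.int64(344), np.int64(40)), (202, np.int64(297), np.int64(58), np.int64(343), np.int64(82)), (206, np.int64(285), np.int64(93), np.int64(330), np.int64(89)), (210, np.int64(292), np.int64(92), np.int64(341), np.int64(91))]
pad mid [ 455.33449083 -329.68792866]
yaw -3.4933686241792725 len 180.3395723379308 origin [ 458.15253001 -329.12234975]
```

Call:
arm_command --series '[{"translation":[3,0,0.28],"delta_rot":[-0.008,0,0],"grip":-1},{"translation":[4.5,0,0],"delta_rot":[0,0,0],"grip":-1},{"translation":[4.5,0,0],"delta_rot":[0,0,0],"grip":-1},{"translation":[4.5,0,0],"delta_rot":[0,0,0],"grip":-1},{"translation":[2,0,0],"delta_rot":[0,0,0],"grip":-1}]'

```text
clock: 12.05
eef_pos: [0.4554, -0.3278, 0.0302]
tool_rot: [0.066, 1.573, -0.061]
contact_force: [-0.5, 0.6, -0.0]
opening: 0.0853
```

Call:
arm_command --series '[{"translation":[1.5,0,0],"delta_rot":[0,0,0],"grip":-1},{"translation":[0,0,0],"delta_rot":[0,0,0],"grip":-1},{"translation":[0,0,0],"delta_rot":[0,0,0],"grip":-1}]'

```text
clock: 12.35
eef_pos: [0.4584, -0.3312, 0.0205]
tool_rot: [0.064, 1.566, -0.067]
contact_force: [-0.2, 0.0, 0.3]
opening: 0.0857
```

Run:
```python
from h import *
plan((.4565,-.331,.003),85.2)
```

```text
t 12.35 tcp [ 0.4584 -0.3312  0.0205] yawY 85.23 xaxis [ 0.003 -0.002 -1.   ] F [-0.2  0.   0.3] open 0.0857 q [ 0.99  0.38 -0.47  1.87  0.21  0.94  1.9 ]
 shift cm [ 1.75  0.   -0.2 ]
 turn [0.    0.003 0.002] alt [-3.141e+00 -3.000e-03  5.000e-03]
```

Call:
arm_command --series '[{"translation":[1,0,-0.1],"delta_rot":[0,0,0],"grip":-1},{"translation":[0.7,0,-0.05],"delta_rot":[0,0,0],"grip":-1},{"translation":[0,0,0],"delta_rot":[0,0,0],"grip":-0.5},{"translation":[0,0,0],"delta_rot":[0,0,0],"grip":-0.3},{"translation":[0,0,0],"delta_rot":[0,0,0],"grip":-0.2}]'

```text
clock: 12.85
eef_pos: [0.4565, -0.3315, 0.0033]
tool_rot: [0.065, 1.567, -0.068]
contact_force: [0.1, 0.7, 0.7]
opening: 0.0511
```

Call:
arm_command --series '[{"translation":[0,0,0],"delta_rot":[0,0,0],"grip":-0.1},{"translation":[0,0,0],"delta_rot":[0,0,0],"grip":-0.05},{"translation":[0,0,0],"delta_rot":[0,0,0],"grip":-0.02},{"translation":[0,0,0],"delta_rot":[0,0,0],"grip":-0.02},{"translation":[0,0,0],"delta_rot":[0,0,0],"grip":-0.02}]'

```text
clock: 13.35
eef_pos: [0.4572, -0.332, 0.0043]
tool_rot: [0.064, 1.565, -0.069]
contact_force: [-0.6, 0.6, 7.3]
opening: 0.0438
```

Run:
```python
from h import *
plan((.4565,-.331,.003),85.2)
```

```text
t 13.35 tcp [ 0.4572 -0.332   0.0043] yawY 85.14 xaxis [ 0.004 -0.003 -1.   ] F [-0.6  0.6  7.3] open 0.0438 q [ 0.98  0.4  -0.47  1.88  0.23  0.91  1.89]
 shift cm [ 0.12  0.1  -0.08]
 turn [-0.001  0.005  0.003] alt [ 3.141  0.005 -0.007]
```

The grip is holding. I'll lift gently and carry the tongs over to the tile.

Call:
arm_command --series '[{"translation":[-0.5,0,0],"delta_rot":[0,0,0],"grip":-0.02},{"translation":[-1.5,0,0],"delta_rot":[0,0,0],"grip":-0.02},{"translation":[-3,0,0],"delta_rot":[0,0,0],"grip":-0.02},{"translation":[-3,0,0],"delta_rot":[0,0,0],"grip":-0.02},{"translation":[-2,0,0],"delta_rot":[0,0,0],"grip":-0.02}]'

```text
clock: 13.85
eef_pos: [0.4565, -0.3314, 0.1055]
tool_rot: [0.064, 1.566, -0.069]
contact_force: [0.1, -0.1, -1.7]
opening: 0.0438
```

Call:
arm_command --series '[{"translation":[0,1,0],"delta_rot":[0,0,0],"grip":-0.02},{"translation":[0,2,0],"delta_rot":[0,0,0],"grip":-0.02},{"translation":[0,2,0],"delta_rot":[0,0,0],"grip":-0.02},{"translation":[0,2,0],"delta_rot":[0,0,0],"grip":-0.02},{"translation":[0,2,0],"delta_rot":[0,0,0],"grip":-0.02}]'

```text
clock: 14.35
eef_pos: [0.4628, -0.2382, 0.1013]
tool_rot: [0.065, 1.57, -0.065]
contact_force: [0.8, 0.4, -0.1]
opening: 0.0441
```

Call:
arm_command --series '[{"translation":[0,2,0],"delta_rot":[0,0,0],"grip":-0.02},{"translation":[0,2,0],"delta_rot":[0,0,0],"grip":-0.02},{"translation":[0,2,0],"delta_rot":[0,0,0],"grip":-0.02},{"translation":[0,2,0],"delta_rot":[0,0,0],"grip":-0.02},{"translation":[0,2,0],"delta_rot":[0,0,0],"grip":-0.02}]'

```text
clock: 14.85
eef_pos: [0.4708, -0.1388, 0.1012]
tool_rot: [0.064, 1.57, -0.065]
contact_force: [1.0, 0.6, -1.3]
opening: 0.0442
```

Call:
arm_command --series '[{"translation":[0,2,0],"delta_rot":[0,0,0],"grip":-0.02},{"translation":[0,2,0],"delta_rot":[0,0,0],"grip":-0.02},{"translation":[0,2,0],"delta_rot":[0,0,0],"grip":-0.02},{"translation":[0,2,0],"delta_rot":[0,0,0],"grip":-0.02},{"translation":[0,0,0],"delta_rot":[0,0,0],"grip":-0.02}]'

```text
clock: 15.35
eef_pos: [0.4776, -0.0571, 0.1014]
tool_rot: [0.061, 1.569, -0.061]
contact_force: [-0.4, -0.4, -2.1]
opening: 0.0439
```

Run:
```python
from h import *
plan((.4813,-.0355,.10),85.2)
s=load('w5'); print('disc w5',plane(s,418.4,241.8,.028,True))
```

```text
t 15.35 tcp [ 0.4776 -0.0571  0.1014] yawY 85.54 xaxis [ 0.001 -0.    -1.   ] F [-0.4 -0.4 -2.1] open 0.0439 q [ 0.74  0.12 -0.71  1.99  0.09  1.06  1.49]
 shift cm [0.14 2.18 0.2 ]
 turn [0.006 0.001 0.   ] alt [-3.136e+00 -0.000e+00  1.000e-03]
disc w5 [ 0.57000743 -0.04456118  0.028     ]
```

Call:
arm_command --series '[{"translation":[0.5,1,0.1],"delta_rot":[0,0,0],"grip":-0.02},{"translation":[1,1,0.1],"delta_rot":[0,0,0],"grip":-0.02},{"translation":[0.5,0,0],"delta_rot":[0,0,0],"grip":-0.02},{"translation":[0,0,0],"delta_rot":[0,0,0],"grip":-0.02}]'

```text
clock: 15.75
eef_pos: [0.4811, -0.0423, 0.0808]
tool_rot: [0.065, 1.57, -0.067]
contact_force: [-0.6, -0.8, -1.1]
opening: 0.044
```

Run:
```python
from h import *
plan((.4813,-.037,.03),85.2)
s=shot('wrist','w7'); t=shot('top','t7'); sd=shot('side','s7')
a=cv2.imread('pics/w7.png')[120:400,180:460]; b=cv2.imread('pics/t7.png')[160:250,250:340]; c=cv2.imread('pics/s7.png')[120:230,250:410]
cv2.imwrite('pics/v7.png',np.hstack([cv2.resize(a,(480,480),interpolation=2),np.vstack([cv2.resize(b,(300,260),interpolation=2),cv2.resize(c,(300,220),interpolation=2)])]))
```

```text
t 15.75 tcp [ 0.4811 -0.0423  0.0808] yawY 85.17 xaxis [-0.001 -0.001 -1.   ] F [-0.6 -0.8 -1.1] open 0.044 q [ 0.71  0.16 -0.72  2.01  0.12  1.02  1.42]
 shift cm [ 5.08  0.54 -0.02]
 turn [-0.001 -0.001  0.001] alt [3.141e+00 2.000e-03 1.000e-03]
```

View pics/v7.png

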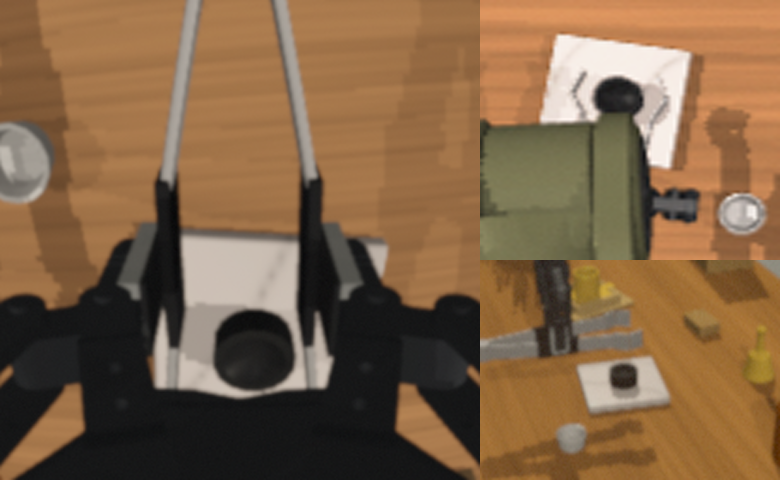

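The picture shows the tongs level in the gripper, with the jaws in the top crop at (578,95) and (662,98) either side of the disc at (618,97). The disc is untouched. I'll turn those pixels into an offset.

Run:
```python
from h import *
t=load('t7'); s=load('w7'); f=lambda x,y,z: plane(t,250+(x-480)*.3,160+y*90/260,z)*1000
J=[f(578,95,.098),f(662,98,.098)]; print('jaws',J,(J[0]+J[1])/2,'disc',f(618,95,.028))
g=lambda x,y,z: plane(s,180+x*280/480,120+y*280/480,z,True)*1000
print('disc wrist top',g(254,345,.028)); print('pads w',g(168,180,.098),g(311,180,.098))
m=mask(t,(0,0,0),(179,255,62),(270,175,310,193)); 
u=np.array([np.cos(np.radians(-4.83)),np.sin(np.radians(-4.83))]); print('jaws by TCP',np.array([481.1,-42.3])+90*u)
```

```text
jaws [array([567.92753028, -21.40692799,  98.        ]), array([565.81017777, -83.12293714,  98.        ])] [566.86885402 -52.26493256  98.        ] disc [574.53079866 -45.77442375  28.        ]
disc wrist top [563.33632507 -41.82501331  28.        ]
pads w [452.0747654  -57.45319435  98.        ] [455.14018796 -21.07381202  98.        ]
jaws by TCP [570.78040181 -49.87796349]
```

Call:
arm_command --series '[{"translation":[0,0.6,0.25],"delta_rot":[0,0,0],"grip":-0.02},{"translation":[1,0,0],"delta_rot":[0,0,0],"grip":-0.02},{"translation":[1,0,0],"delta_rot":[0,0,0],"grip":-0.02},{"translation":[0.5,0,0],"delta_rot":[0,0,0],"grip":-0.02},{"translation":[0,0,0],"delta_rot":[0,0,0],"grip":-0.02}]'

```text
clock: 16.4
eef_pos: [0.4841, -0.0365, 0.0557]
tool_rot: [0.066, 1.571, -0.067]
contact_force: [-0.2, -0.6, -1.1]
opening: 0.0437
```

Run:
```python
from h import *
plan((.4841,-.0363,.02),85.2)
t=shot('top','t8'); g=t['pixels']
c=cv2.imread('pics/t8.png')[170:215,262:322]; h=cv2.cvtColor(t['pixels'],cv2.COLOR_RGB2GRAY)[170:215,262:322]
for r in range(8,36): print(170+r,''.join('#' if v<55 else '+' if v<110 else '-' if v<160 else '.' for v in h[r]))
```

```text
t 16.4 tcp [ 0.4841 -0.0365  0.0557] yawY 85.16 xaxis [-0.001 -0.001 -1.   ] F [-0.2 -0.6 -1.1] open 0.0437 q [ 0.68  0.2  -0.71  2.02  0.16  0.97  1.38]
 shift cm [3.57 0.02 0.  ]
 turn [-0.001 -0.001  0.001] alt [3.141e+00 1.000e-03 1.000e-03]
178 ----------.........................................---------
179 ----------.........................................-+++-----
180 ---------..........................................-+++-----
181 ---------..........................................-+++-----
182 ---------..........................................-+++-----
183 ---------..........................................---------
184 ---------..........................................+--------
185 ---------........-................................-++-------
186 --------.........-..........---...................-+-+------
187 --------........-........-++#+++-.................-+++------
188 --------........-.......-########+-...............-+++------
189 --------.......-.......-##########+-..............-+++------
190 --------.......-.......+###########+-.............++++------
191 -----
[... 265 characters left out ...]
............+##############...........------------
196 -------.........-.....-##############....-......------------
197 -------...............-+##+++#######-...-.......-+++++------
198 ------...........-..--++++++++#####+...-........-+++++------
199 ------...........-..++++++++++####+-..--........------------
200 ------...........---++++++++++###+-...-.........------------
201 ------....----++++++++++++++++++-....-..........-+-+--------
202 ++++++++++++++++++++++++++++++++-....-.........--++---------
203 ++++++++++++++++++++++++++++++++-....-.........-++++--------
204 +++++++++++++++++++++++++++++++++..............-+++++-------
205 ++++++++++++++++++++++++++++++++#..............-+++++-------
```

Run:
```python
from h import *
t=load('t8')
for z in(.052,.074): a,b=plane(t,275.8,193.5,z)*1000,plane(t,303.3,194.5,z)*1000; print(z,a.round(1),b.round(1),((a+b)/2).round(1))
m=mask(t,(0,0,0),(179,255,60),(280,183,302,197)); c=big(m).reshape(-1,2); print(c.min(0),c.max(0)); print('disc',plane(t,291.6,193.8,.028)*1000)
```

```text
0.052 [570.5  -7.5  52. ] [568.4 -78.1  52. ] [569.4 -42.8  52. ]
0.074 [568.5  -9.9  74. ] [566.5 -79.   74. ] [567.5 -44.4  74. ]
[285 187] [298 196]
disc [572.12039186 -46.32750259  28.        ]
```

Aligned to within about 4 mm. I'll nudge forward, lower, and close slowly.

Call:
arm_command --series '[{"translation":[0,-0.1,0.3],"delta_rot":[0,0,0],"grip":-0.02},{"translation":[1,0,0],"delta_rot":[0,0,0],"grip":-0.02},{"translation":[1,0,0],"delta_rot":[0,0,0],"grip":-0.02},{"translation":[1,0,0],"delta_rot":[0,0,0],"grip":-0.02},{"translation":[0,0,0],"delta_rot":[0,0,0],"grip":-0.02}]'

```text
clock: 16.95
eef_pos: [0.4865, -0.0376, 0.0251]
tool_rot: [0.066, 1.572, -0.067]
contact_force: [-0.6, 0.1, -1.9]
opening: 0.0439
```

Call:
arm_command --series '[{"translation":[0.3,0,0],"delta_rot":[0,0,0],"grip":-0.02},{"translation":[0.2,0,0],"delta_rot":[0,0,0],"grip":-0.02},{"translation":[0,0,0],"delta_rot":[0,0,0],"grip":-0.02}]'

```text
clock: 17.25
eef_pos: [0.4882, -0.0378, 0.022]
tool_rot: [0.065, 1.568, -0.067]
contact_force: [-0.4, 0.3, -1.2]
opening: 0.0435
```

Run:
```python
from h import *
plan((.4871,-.0375,.02),85.2)
t=shot('top','t9'); h=cv2.cvtColor(t['pixels'],cv2.COLOR_RGB2GRAY)[170:215,262:322]
for r in range(13,34): print(170+r,''.join('#' if v<55 else '+' if v<110 else '-' if v<160 else '.' for v in h[r]))
```

```text
t 17.25 tcp [ 0.4882 -0.0378  0.022 ] yawY 85.16 xaxis [ 0.002 -0.001 -1.   ] F [-0.4  0.3 -1.2] open 0.0435 q [ 0.66  0.27 -0.69  2.04  0.22  0.9   1.33]
 shift cm [ 0.2   0.02 -0.11]
 turn [-0.001  0.002  0.001] alt [ 3.141e+00  2.000e-03 -3.000e-03]
183 ---------..........................................---------
184 ---------..........................................+-++-----
185 ---------..........-..............................-++-------
186 --------..........--........---...................-+++------
187 --------..........-.....--+++#++-.................-+++------
188 --------.........--....-+########+-...............-+++------
189 --------.........-.....+##########+-.............--+++------
190 --------........--....-+###########+--...........-++++------
191 --------........--....+#############+-...........-++++------
192 -------..........-...-+#############+-...........-++--+-+--+
193 -------...............+########+++##+............-----------
194 -------..............-+########+++###-....-......-----------
195 -------..............-+#########++###-....-.....------------
196 -------...........-...-####+++#######-...-......-+------++++
197 -------...............++++++++######+....-......-++++++---++
198 ------.............-.-+++++++++####+-...-.......-+-++-------
199 ------.............+--+++++++++###+-...-........------------
200 ------.........---++++++++++++++#+-....-........------------
201 ----++..---++++++++++++++++++++++--...-........---+---------
202 -+++++++++++++++++++++++++++++++++-...-........--+++++++++++
203 ++++++++++++++++++++++++++++++++++....-........-++++++++++++
```

Call:
arm_command --series '[{"translation":[0.25,0,-0.05],"delta_rot":[0,0,0],"grip":-0.02},{"translation":[0,0,0],"delta_rot":[0,0,0],"grip":0.05},{"translation":[0,0,0],"delta_rot":[0,0,0],"grip":0.1},{"translation":[0,0,0],"delta_rot":[0,0,0],"grip":0.15},{"translation":[0,0,0],"delta_rot":[0,0,0],"grip":0.2}]'

```text
clock: 17.8
eef_pos: [0.4877, -0.0378, 0.0196]
tool_rot: [0.065, 1.568, -0.068]
contact_force: [0.4, 0.1, -1.3]
opening: 0.0344
```

Call:
arm_command --series '[{"translation":[0,0,0],"delta_rot":[0,0,0],"grip":0.25},{"translation":[0,0,0],"delta_rot":[0,0,0],"grip":0.3},{"translation":[0,0,0],"delta_rot":[0,0,0],"grip":0.35},{"translation":[0,0,0],"delta_rot":[0,0,0],"grip":0.4},{"translation":[0,0,0],"delta_rot":[0,0,0],"grip":0.4}]'

```text
clock: 18.3
eef_pos: [0.4877, -0.0378, 0.0196]
tool_rot: [0.065, 1.568, -0.067]
contact_force: [-0.1, -0.2, -0.2]
opening: 0.0312
```

Run:
```python
from h import *
plan((.4871,-.0375,.02),85.2)
t=shot('top','t10'); h=cv2.cvtColor(t['pixels'],cv2.COLOR_RGB2GRAY)[170:215,262:322]
for r in range(13,34): print(170+r,''.join('#' if v<55 else '+' if v<110 else '-' if v<160 else '.' for v in h[r]))
```

```text
t 18.3 tcp [ 0.4877 -0.0378  0.0196] yawY 85.16 xaxis [ 0.002 -0.001 -1.   ] F [-0.1 -0.2 -0.2] open 0.0312 q [ 0.66  0.27 -0.69  2.04  0.22  0.9   1.33]
 shift cm [-0.04  0.02 -0.06]
 turn [-0.001  0.002  0.001] alt [ 3.141e+00  2.000e-03 -3.000e-03]
183 ---------..........................................---------
184 ---------..........................................++++-----
185 --------..........................................-+++------
186 --------...............-...----...................-+++------
187 --------..............-.--++#+++-.................-+++------
188 --------..............--+########+-...............-+++------
189 --------.............--+##########+-..............-+++------
190 --------.............-++###########+-.-..........-++++------
191 --------............--+#############+............-++++------
192 -------.............--+#############+--..........-+-++------
193 -------.............--+########+++###-...........-----------
194 -------..............-#########+++###.--.........-----------
195 -------..............-##########+###+--.........------------
196 -------...............+############+.-..........-------+----
197 -------...............++++++++#####---..........-+++++++----
198 ------...............-+++++++++###+.-...........-++++--+----
199 ------...............-+++++++++###---...........------------
200 ------...........---++++++++++++#+.-............------------
201 ------.....---+++++++++++++++++++-.-...........-------------
202 ---+++-++-++++++++++++++++++++++++.............-++++++------
203 +++++++++++++++++++++++++++++++++#-............-++++++------
```

Closed on the disc: the fingers stopped at 31 mm. I'll lift gently and carry it over.

Call:
arm_command --series '[{"translation":[-0.5,0,0],"delta_rot":[0,0,0],"grip":0.4},{"translation":[-1.3,0,0],"delta_rot":[0,0,0],"grip":0.4},{"translation":[-2,0,0],"delta_rot":[0,0,0],"grip":0.4},{"translation":[-2,0,0],"delta_rot":[0,0,0],"grip":0.4},{"translation":[-2,0,0],"delta_rot":[0,0,0],"grip":0.4}]'

```text
clock: 18.85
eef_pos: [0.4877, -0.0375, 0.0993]
tool_rot: [0.065, 1.567, -0.067]
contact_force: [0.2, -0.1, -1.6]
opening: 0.0317
```

Call:
arm_command --series '[{"translation":[-2,0,0],"delta_rot":[0,0,0],"grip":0.4},{"translation":[-2,0,0],"delta_rot":[0,0,0],"grip":0.4},{"translation":[-1,0,0],"delta_rot":[0,0,0],"grip":0.4},{"translation":[0,0,0],"delta_rot":[0,0,0],"grip":0.4}]'

```text
clock: 19.25
eef_pos: [0.4886, -0.0377, 0.1494]
tool_rot: [0.064, 1.564, -0.068]
contact_force: [-0.4, -0.3, -1.4]
opening: 0.0318
```

Run:
```python
from h import *
plan((.5205,.244,.148),85.2)
t=shot('top','t11'); sd=shot('side','s11'); wr=shot('wrist','w11')
m=mask(t,(0,0,0),(179,255,60),(270,165,310,205)); n,l,st,ce=cv2.connectedComponentsWithStats(m); print([(st[i].tolist(),ce[i].round(1).tolist()) for i in range(1,n) if st[i,4]>30])
```

```text
t 19.25 tcp [ 0.4886 -0.0377  0.1494] yawY 85.15 xaxis [ 0.005 -0.003 -1.   ] F [-0.4 -0.3 -1.4] open 0.0318 q [ 0.73  0.08 -0.73  1.93  0.06  1.15  1.46]
 shift cm [ 0.08 28.34  0.8 ]
 turn [-0.001  0.005  0.002] alt [ 3.141  0.004 -0.009]
[([279, 181, 17, 16, 165], [287.0, 187.2])]
```

Call:
arm_command --series '[{"translation":[0,1,0],"delta_rot":[0,0.005,0.002],"grip":0.4},{"translation":[0,1.9,0.1],"delta_rot":[0,0,0],"grip":0.4},{"translation":[0,1.9,0.1],"delta_rot":[0,0,0],"grip":0.4},{"translation":[0,1.9,0.1],"delta_rot":[0,0,0],"grip":0.4},{"translation":[0,1.9,0.1],"delta_rot":[0,0,0],"grip":0.4}]'

```text
clock: 19.9
eef_pos: [0.4982, 0.0494, 0.1468]
tool_rot: [0.067, 1.575, -0.065]
contact_force: [0.0, -0.4, -1.0]
opening: 0.0314
```

Call:
arm_command --series '[{"translation":[0,1.9,0.1],"delta_rot":[0,0,0],"grip":0.4},{"translation":[0,1.9,0.1],"delta_rot":[0,0,0],"grip":0.4},{"translation":[0,1.9,0.1],"delta_rot":[0,0,0],"grip":0.4},{"translation":[0,1.9,0.1],"delta_rot":[0,0,0],"grip":0.4},{"translation":[0,1.9,0],"delta_rot":[0,0,0],"grip":0.4}]'

```text
clock: 20.4
eef_pos: [0.5101, 0.1437, 0.1468]
tool_rot: [0.067, 1.575, -0.065]
contact_force: [0.2, -0.3, -1.3]
opening: 0.0316
```

Call:
arm_command --series '[{"translation":[0,1.9,0],"delta_rot":[0,0,0],"grip":0.4},{"translation":[0,1.9,0],"delta_rot":[0,0,0],"grip":0.4},{"translation":[0,1.9,0],"delta_rot":[0,0,0],"grip":0.4},{"translation":[0,1.9,0],"delta_rot":[0,0,0],"grip":0.4},{"translation":[0,1,0],"delta_rot":[0,0,0],"grip":0.4}]'

```text
clock: 20.9
eef_pos: [0.5168, 0.2305, 0.1469]
tool_rot: [0.066, 1.575, -0.062]
contact_force: [-0.1, -0.3, -1.2]
opening: 0.0318
```

Run:
```python
from h import *
plan((.5205,.244,.148),85.2)
```

```text
t 20.9 tcp [0.5168 0.2305 0.1469] yawY 85.32 xaxis [-0.005  0.002 -1.   ] F [-0.1 -0.3 -1.2] open 0.0318 q [ 0.28  0.32 -0.88  1.74  0.25  1.21  0.83]
 shift cm [-0.11  1.38  0.26]
 turn [ 0.002 -0.005 -0.002] alt [-3.14e+00  3.00e-03 -8.00e-03]
```

Call:
arm_command --series '[{"translation":[0,0.7,0.1],"delta_rot":[0,-0.005,-0.002],"grip":0.4},{"translation":[0,0.6,0.1],"delta_rot":[0,0,0],"grip":0.4},{"translation":[0,0,0],"delta_rot":[0,0,0],"grip":0.4},{"translation":[0,0,0],"delta_rot":[0,0,0],"grip":0.4}]'

```text
clock: 21.3
eef_pos: [0.5212, 0.2398, 0.1475]
tool_rot: [0.065, 1.568, -0.069]
contact_force: [0.3, 0.3, -1.0]
opening: 0.0314
```

Run:
```python
from h import *
plan((.5205,.244,.148),85.2)
t=shot('top','t12'); sd=shot('side','s12'); w=shot('wrist','w12')
A=lambda n,r,z:cv2.resize(cv2.imread(f'pics/{n}.png')[r[1]:r[3],r[0]:r[2]],z,interpolation=2)
cv2.imwrite('pics/v12.png',np.vstack([np.hstack([A('t12',(150,140,230,210),(400,350)),A('s12',(260,60,360,147),(400,350))]),A('w12',(180,140,460,300),(800,250))]))
```

```text
t 21.3 tcp [0.5212 0.2398 0.1475] yawY 85.11 xaxis [ 0.002 -0.002 -1.   ] F [ 0.3  0.3 -1. ] open 0.0314 q [ 0.26  0.33 -0.87  1.73  0.27  1.21  0.8 ]
 shift cm [-0.05  0.41 -0.1 ]
 turn [-0.002  0.002  0.002] alt [ 3.14e+00  3.00e-03 -3.00e-03]
```

View pics/v12.png

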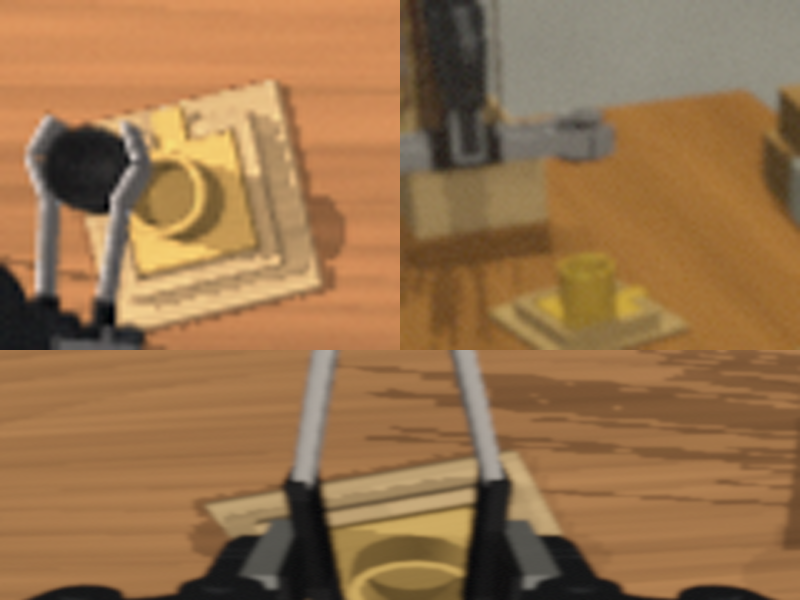

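The disc is held level between the jaws at (88,170) in the top crop, and it sits directly above the cup in the side crop, both at column 587. I'll work out the offset.

Run:
```python
from h import *
t=load('t12'); sd=load('s12')
m=mask(t,(0,0,0),(179,255,62),(155,160,180,190)); c=big(m); (u,v),r=cv2.minEnclosingCircle(c); print('disc px',u,v,r)
print('disc',[(plane(t,a,b,.156)*1000).round(1) for a,b in((u,v),(167.6,174))],'cup',(plane(t,184.3,179,.048)*1000).round(1))
# side: disc visible column mid vs cup rim, expressed on heights
ud=260+187/4; vd=60+135/4.02; uc=260+186/4; vc=60+262/4.02
o1,d1=ray(t,u,v); o2,d2=ray(sd,ud,vd); k=np.linalg.lstsq(np.c_[d1,-d2],o2-o1,rcond=None)[0]; print('disc tri',o1+d1*k[0],o2+d2*k[1])
o1,d1=ray(t,184.3,179); o2,d2=ray(sd,uc,vc); k=np.linalg.lstsq(np.c_[d1,-d2],o2-o1,rcond=None)[0]; print('cup tri',o1+d1*k[0],o2+d2*k[1])
a=.0; U=np.array([.9965,-.0855]); print('jaws by TCP',np.array([521.2,239.8])+90*U)
```

```text
disc px 166.90908813476562 173.5454559326172 9.00193977355957
disc [array([605.6, 233. , 156. ]), array([604.6, 231.4, 156. ])] cup [606.8 230.2  48. ]
disc tri [0.60666663 0.23598531 0.1484836 ] [0.61402381 0.2338316  0.1486583 ]
cup tri [0.60637226 0.229057   0.05134907] [0.60747924 0.22874095 0.05137751]
jaws by TCP [610.885 232.105]
```

Run:
```python
from h import *
t=load('t4'); h=cv2.cvtColor(t['pixels'],cv2.COLOR_RGB2HSV)
m=mask(t,(16,60,60),(30,255,255),(155,145,225,215)); W=lambda c,z,s=t,f=False: np.array([plane(s,*q,z,f) for q in c.reshape(-1,2)])[:,:2].astype(np.float32)*1000
print('stand top',cv2.minAreaRect(W(big(m),.006)))
m=mask(t,(19,128,60),(35,255,255),(165,150,215,205)); c=big(m); print(cv2.boundingRect(c)); print('foot top',cv2.minAreaRect(W(c,.014)))
hh=h[155:200,168:208]
for r in range(0,42): print(155+r,''.join('#' if (p[1]>=128) else '.' for p in hh[r]),''.join('#' if p[2]<120 else '+' if p[2]<170 else '.' for p in hh[r]))
w=load('w4')
m=mask(w,(16,50,50),(35,255,255),(240,90,430,270)); print('stand w4',cv2.minAreaRect(W(big(m),.006,w,True)))
```

```text
stand top ((606.3163452148438, 233.437744140625), (116.19803619384766, 116.03601837158203), 14.149951934814453)
(174, 162, 24, 32)
foot top ((615.485107421875, 239.0075225830078), (83.4300308227539, 61.66206359863281), 1.6640702486038208)
155 ######################################## ........................................
156 ###################################..### ........................................
157 ###############################.......## .....................................+++
158 ##########################............## ......................................++
159 ######################................## ......................................++
160 ##################.....................# ......................................++
161 ##############..##.....................# ......................................++
162 #########....######....................# .......................................+
163 #####.......#######....................# .....................+..........+......+
164 #............######....................# ...................+............+......+
1
[... 2161 characters left out ...]
.#####################.......... ...........................+++++++...++.
191 #........#################.............. .........................++++.........+.
192 #........#############.................. .....................++++.............+.
193 #........#########...................... .................++++................+..
194 ##........###........................... .............++++................+......
195 ##...................................... ..........++.................+..........
196 ##...................................... .......................+.+..............
stand w4 ((606.92822265625, 235.66348266601562), (117.12178039550781, 117.41632080078125), 13.737577438354492)
```

Run:
```python
from h import *
t=load('t4'); c=[(172.6,171),(196.8,166.2),(202,189.5),(177.8,194.5)]
P=[plane(t,*q,.014)[:2]*1000 for q in c]; print(np.round(P,1).tolist(),np.mean(P,0), np.linalg.norm(P[0]-P[2]))
# disc bounds in t12
s=load('t12'); h=cv2.cvtColor(s['pixels'],cv2.COLOR_RGB2GRAY)[155:195,150:190]
for r in range(6,30): print(155+r,''.join('#' if v<62 else '+' if v<110 else '-' if v<160 else '.' for v in h[r]))
```

```text
[[632.4, 274.1], [645.8, 209.5], [583.2, 194.0], [569.4, 258.4]] [607.68045427 233.99903651] 93.97893940341116
161 --------------------------------........
162 .--------------------------.........-...
163 .-..-.-...-------------.............----
164 --------.-++-------......-...........--.
165 -------..-++++++++++--...-+-.........-..
166 -.-..-..-+++#########+--.-++-........-..
167 .-----..-++############+-.-+-.--.....-..
168 ------.-++###############.-++.--........
169 -----.-+++###############--++-.-........
170 -----.-++################+.-+-..........
171 -----.-++#################.-++..........
172 -----.-++#################++++------..--
173 -----.-++################+--++++++++-..-
174 ------.-+################.-++++++-----..
175 ------.-+###############-.-+++++------..
176 ------..-###############.-+++++--------.
177 -------.-##############--+++++---------.
178 -------.-+############+.-+++++---------.
179 ---------++###########.-++++++---------.
180 --------.-+++#########.-+++++----------.
181 -------..-++--+#######.-++++++---------.
182 -------.--++----+++##+.-+---++--------..
183 -------.-+++------.....-+-.--+-------..-
184 -------.-+++-----......-++...++----...-+
```

Call:
arm_command --series '[{"translation":[0,0.25,0.03],"delta_rot":[0,0,0],"grip":0.4},{"translation":[0,0,0],"delta_rot":[0,0,0],"grip":0.4},{"translation":[0,0,0],"delta_rot":[0,0,0],"grip":0.4},{"translation":[0,0,0],"delta_rot":[0,0,0],"grip":0.4},{"translation":[0,0,0],"delta_rot":[0,0,0],"grip":0.4}]'

```text
clock: 21.95
eef_pos: [0.5215, 0.243, 0.1476]
tool_rot: [0.065, 1.568, -0.068]
contact_force: [-0.0, 0.2, -1.1]
opening: 0.0315
```

Run:
```python
from h import *
plan((.5217,.2423,.1475),85.2)
t=shot('top','t13'); a=load('top0')
(u,v),r=cv2.minEnclosingCircle(big(mask(t,(0,0,0),(179,255,62),(155,160,180,190)))); print('disc',u,v,r,plane(t,u,v,.156)*1000)
d=cv2.absdiff(t['pixels'],a['pixels']).max(2)
for n,(x,y) in dict(jar=(378,140),match=(247,131),bell=(305,125),bowl=(483,190),tealight=(328,234),teal=(205,290),box=(105,280),tile=(291,210)).items(): print(n,(d[y-20:y+20,x-20:x+20]>60).sum())
from workcell import robot
print(robot.finish_job())
```

```text
t 21.95 tcp [0.5215 0.243  0.1476] yawY 85.16 xaxis [ 0.002 -0.002 -1.   ] F [-0.   0.2 -1.1] open 0.0315 q [ 0.25  0.33 -0.87  1.72  0.28  1.21  0.79]
 shift cm [ 0.01 -0.06  0.02]
 turn [-0.001  0.002  0.001] alt [ 3.141e+00  2.000e-03 -3.000e-03]
disc 165.2142791748047 173.07142639160156 8.786109924316406 [606.69299549 236.96688842 156.        ]
jar 0
match 0
bell 0
bowl 0
tealight 11
teal 0
box 741
tile 184
the job is handed in; nothing more can be done
None
```

I handed the job in at 22 s of the 58 s allowed. The burner is in the stand and the tongs are holding the charcoal over its cup.

**Burner:** it sits flat in the recess with its tab in the notch, released. Pictures from three cameras showed this, and contact on lowering came at the expected height.

**Charcoal:** the tongs closed on the disc with the fingers stopping at 31 mm. It looks level, hollow side up, with its underside about 9 cm above the cup's rim. I touched it only with the tongs.

**Checks that disagreed:**
- **Centring over the cup:** before the last 2.5 mm correction, the top camera and the arm's own position differed by a few mm. After it, the top camera puts the disc at (607, 237) mm. That is 3 mm to the side of its own estimate of the cup, (607.5, 234) mm, and within about 1 mm of the wrist camera's stand centre, (607, 236) mm.
- **Other things on the counter:** a comparison of top views before and after shows no change at the jar, matchbox, bell, bowl and turquoise burner. It shows a few pixels changed at the tealight and some at the tile, where the disc was taken away.
- **Box of spare charcoal:** many pixels changed there. I think the arm or its shadow was over it, since I never worked near the box, but I did not confirm that.

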